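Tip the dowels into the slot box and close it

ROBOT

A 7-joint arm with a two-finger parallel gripper is mounted at the origin on the work surface. World frame = base frame: x ahead of the robot, y to its left, z up, the work surface at z = 0. Lengths are in m, angles in rad, forces in N, time in s.
With the tool pointing down it reaches from about 0.4 to 0.9 m from the base axis. Payload 5.5 kg.
Tool frame: the origin (TCP) lies on the centre line of the jaws, within the pads' length; the fingertips stand 25 mm ahead of it and the grasp point (between the pads) lies 6 mm ahead of it; z points along the fingers, x is the direction in which the jaws open and shut, and the axes are right-handed (so a half turn about z gives the same grasp; the last joint's range is limited). The gripper opens to 85 mm and grips with 20 to 120 N. Pads are 22 mm wide; open, the fingers measure 114 mm over their backs; the gripper's body (76 mm by 85 mm) begins 54 mm behind the grasp point. The pads swing forward as they close: fully open they stand 13 mm farther back than shut.
Start: joints at [-1.064, 0.501, -0.427, 1.55, 0.221, 1.138, -0.21], TCP at [0.157, 0.631, 0.256] pointing down, gripper open.
Joint ranges: [-2.88, 2.88], [-0.31, 2.03], [-1.54, 1.56], [0.2, 2.42], [-1.41, 4.55], [0.19, 2.02], [-2.57, 2.57]. Speed limits (rad/s): [2.57, 2.57, 3.14, 3.14, 3.14, 3.14, 3.14].

INTERFACE

Orientations are given as [roll, pitch, yaw] about the fixed x, y, z axes, in that order (R = Rz(yaw) Ry(pitch) Rx(roll)).
In Python, from plant import bot gives the robot as it stands.
- The arm moves only by the tool move_arm, never from a script. Its argument "targets" is a list of rows, each an object of numbers: "tx", "ty", "tz": the shift along the world's x, y, z in m; "yaw": the turn about the world's z in rad; "fingers": the opening, from 0 (shut) to 1 (fully open). In form: [{"tx": .., "ty": .., "tz": .., "yaw": .., "fingers": ..}, ...]. A call has 1 to 5 rows; each row is the pose to reach, as a shift and turn from the pose commanded when the call began; what a row does not reach only later rows make up. A row lasts 1/8 s, in which the tool goes at most 62.5 mm and 10.7 degrees, less where a joint would pass 70% of its speed; a pose out of reach is approached as far as the arm can. A call with a gripper value outside its range is refused whole. The fingers move at their own pace and stop on an object; "force" is the grip in N (left out, the last holds). Time passes only in rows, so rows that repeat a pose let the fingers close. It gives the time, the measured TCP pose, the force and the opening at its end, in the units of the state.
- bot.sense(): the state, without advancing time (a new reading comes with each control period).
- bot.capture(name): name is "scene" or "top" or "wrist"; returns a dict with "image" (384x512x3 uint8, red, green, blue), "K" (3x3 intrinsics, pixels), "k1" (the pictures are not rectified: a ray, as slopes to the right and down, at radius r is drawn at 1 + k1 r^2 times it, then the intrinsics apply), "position" and "rotation" of the camera in the world; the wrist camera has in their place "T_tool_cam" (4x4, takes a point from camera to tool coordinates, whose origin is the TCP and whose axes are the tool frame's). Camera axes: x right, y down, z forward; pixel columns grow to the right and rows downward; lengths in m; the calibration is good to about 2 mm. A picture is of the moment at which its call begins: read the wrist's pose just before it. There is no depth.
- bot.close_job(): hands the job in, once; it reports no verdict.
The state is a dict: "time_s": time; "qpos": joint angles; "dq": joint speeds; "joint_efforts": joint torques, N m; "ee_pos": TCP position; "orientation": TCP orientation; "contact_force": force on the tool from outside, world axes, zero at the start; "wrist_torque": the same for the moment, N m; "grip_width": opening from 0.0 (shut) to 1.0 (fully open).
Only numpy, scipy, OpenCV 4.12 (cv2) and the standard library are available. Lean on these libraries where they do the work, as an engineer would, in place of code of your own. Each camera call takes 0.05 s, during which the arm holds its last target. There are 200 camera calls.

TASK

Gather all the loose dowels into the hand tray, carry the tray over to the slot box, turn it so that the dowels lie in line with the slot, and tip them all together over the tray's open front edge through the slot (any that miss go back into the tray and are tipped again). Then stand the empty tray upright on its cork mat and close the box with its plywood cover, seated flat and square, fully down in the recess. Leave everything else on the bench where it is.

Things in the scene. Friction and masses are not known exactly. Their poses are not given: they have to be found in the camera images.
- dowel1_center (a point): one of the two to four plain wooden dowels present (None if absent): a round rod 14 mm across and 90 mm long, 12 g, lying on the bench at the start (axis 7 mm up). This point is its centre; the x axis runs along the rod. It does not roll on surfaces sloping less than about 15 degrees and rolls freely above about 20
- dowel2_center (a point): one of the two to four plain wooden dowels present (None if absent): a round rod 14 mm across and 90 mm long, 12 g, lying on the bench at the start (axis 7 mm up). This point is its centre; the x axis runs along the rod. It does not roll on surfaces sloping less than about 15 degrees and rolls freely above about 20
- dowel3_center (a point): one of the two to four plain wooden dowels present (None if absent): a round rod 14 mm across and 90 mm long, 12 g, lying on the bench at the start (axis 7 mm up). This point is its centre; the x axis runs along the rod. It does not roll on surfaces sloping less than about 15 degrees and rolls freely above about 20
- dowel4_center (a point): one of the two to four plain wooden dowels present (None if absent): a round rod 14 mm across and 90 mm long, 12 g, lying on the bench at the start (axis 7 mm up). This point is its centre; the x axis runs along the rod. It does not roll on surfaces sloping less than about 15 degrees and rolls freely above about 20
- tray_floor (a point): hand tray with wooden walls and a metal floor, 200 g, 112 mm long (x), 105 mm front to back (y). Point: middle of the floor's upper face, 9 mm above the underside; y towards the open front, z up. Floor 102 mm between end walls, sloping down 5 degrees to the back; the tops of the end and back walls are 25 mm above this point. Starts upright on the mat; dowels are laid in it along x
- tray_lip (a point): middle of the tray's open front edge (no wall there), 50 mm in front (y) of tray_floor and 4 mm higher; same axes. The 5 mm end walls end here too and reach 13 mm lower and 21 mm higher. Dowels in the tray roll out over this edge once the front is tipped down by about 25 degrees, surely by 45
- tray_grip (a point): grasp point on the tray's upright wooden handle plate, which rises from its back wall: 70 mm along x, 12 mm thick (y), top 92 mm above the tray's underside. The point is 72 mm above the underside, 46 mm behind and 63 mm above tray_floor; same axes. Pinch it across its thickness from above
- slot (a point): middle of the slot of the slot box, level with the ledges for the cover, 83 mm above the bench; x along the slot, z up. From here down two sloping metal cheeks narrow the opening from 79 to 36 mm wide (y), 52 mm above the bench; it is 116 mm long (x) throughout
- slotbox: plywood slot box, fixed to the bench: 172 mm long (x, along the slot), 96 wide (y), 95 high; origin on the bench under its middle. Its top has a recess 153 x 79 mm, 12 mm deep, where the cover rests on a ledge at either end (18 mm wide); the slot opens between them. The space inside is 116 x 79 mm, its bottom 4 mm above the bench
- cover_grip (a point): plywood cover of the slot box, 130 g: slab 148 (x) x 74 (y) x 12 mm, on it a wooden grip bar 70 mm along x, 16 mm thick (y), 28 mm high. Point: middle of the bar, 26 mm above the slab's underside; z up. Starts flat on the bench; seated, the point is 109 mm above the bench. Fits either way round with 2.5 mm of play on each side
- mat: thin square cork mat, 190 x 190 mm, 1 mm thick, fixed flat on the bench; origin at its middle
- tape: roll of masking tape, 64 mm across, 18 mm high, lying flat; to be left where it is. Origin: middle of its underside
- offcut: dark wooden offcut 70 x 30 x 22 mm; to be left where it is. Origin: middle of its underside
- papercup: white paper cup, 85 mm high, 76 mm across the rim; to be left where it is. Origin: middle of its underside
- glue: white squeeze bottle with a red cap, 130 mm high, 52 mm across; to be left where it is. Origin: middle of its underside
- stub: thick wooden stub standing upright, 32 mm across, 50 mm high (not one of the dowels); to be left where it is. Origin: middle of its underside
- driver: screwdriver lying flat; to be left where it is
- gauge: square steel plate 50 x 50 x 10 mm; to be left where it is. Origin: middle of its underside

How it is judged:
By the outcome, as a careful person would: the job done as asked, in the order asked, and still so for the second after the job is handed in, with the robot touching nothing.
Of dowel1, dowel2, dowel3, dowel4 only 2 to 4 are there at a start; the rules pass over those that are not, and their reading is None.
At some moment in a run one of dowel1, dowel2, dowel3, dowel4, cover may be knocked a few centimetres aside while the robot is not near it.
It also fails if it takes over 210 s, if anything falls off the work surface, if the arm or the gripper's body presses on something with over 40 N, if the wrist force passes 120 N, or if a joint passes its speed limit or range.

## Working session

There is one attempt and no reset: what is moved stays moved. The work goes in short steps, Python scripts to look and compute and a tool call to move; the robot and the scene stay as the last step left them, time stands still between calls to the robot, and variables do not carry over. Pictures are saved under pics/ and viewed, about 12 in all and at most 16, crops included, and the job is handed in when it is done.

Besides the shell and the picture viewer there is one more tool, called after "Request:" as name([rows], argument=value, ...), one row to a line, values as JSON. move_arm: Moves the arm, as the interface text tells. Its arguments: {"type":"object","properties":{"targets":{"type":"array","items":{"type":"object","properties":{"tx":{"type":"number"},"ty":{"type":"number"},"tz":{"type":"number"},"yaw":{"type":"number"},"fingers":{"type":"number"}}}},"force":{"type":"number"}},"required":["targets"]}

```bash
ls; mkdir -p pics; cat > h.py <<'E'
import numpy as np, cv2, json
from plant import bot
from scipy.spatial.transform import Rotation as R
def cam(name):
    s=bot.sense(); c=bot.capture(name)
    if 'T_tool_cam' in c:
        T=np.eye(4); T[:3,:3]=R.from_euler('xyz',s['orientation']).as_matrix(); T[:3,3]=s['ee_pos']
        T=T@np.array(c['T_tool_cam']); c['position']=T[:3,3]; c['rotation']=T[:3,:3]
    c['dist']=np.array([c['k1'],0,0,0,0.]); c['bgr']=cv2.cvtColor(c['image'],cv2.COLOR_RGB2BGR); return c
def ray2z(c,uv,z):
    # pixel(s) -> world points on plane z
    uv=np.atleast_2d(np.array(uv,float))
    n=cv2.undistortPoints(uv[:,None],np.array(c['K']),c['dist'])[:,0]
    d=np.c_[n,np.ones(len(n))]@np.array(c['rotation']).T; p=np.array(c['position'])
    return p+d*((z-p[2])/d[:,2])[:,None]
def proj(c,X):
    X=np.atleast_2d(np.array(X,float)); Rm=np.array(c['rotation']); q=(X-np.array(c['position']))@Rm
    n=q[:,:2]/q[:,2:]; r2=(n**2).sum(1,keepdims=True); n=n*(1+c['k1']*r2); K=np.array(c['K'])
    return np.c_[n[:,0]*K[0,0]+K[0,2],n[:,1]*K[1,1]+K[1,2]]
def save(c,name,f=1.5):
    cv2.imwrite('pics/'+name+'.png',cv2.resize(c['bgr'],None,fx=f,fy=f,interpolation=cv2.INTER_CUBIC))
E
python3 - <<'E'
from h import *
s=bot.sense(); print(s)
for n in ['top','scene']:
    c=cam(n); save(c,n+'0'); print(n,c['K'],c['k1'],c['position'],c['rotation'])
E
```

```text
pics
{'time_s': 0.0, 'qpos': array([-1.06385702,  0.50184109, -0.42676024,  1.55143854,  0.22079023,
        1.13825277, -0.21027983]), 'dq': array([-0.0005018 ,  0.00159194,  0.00074438,  0.00189138, -0.0010089 ,
       -0.0005154 ,  0.00020823]), 'joint_efforts': array([ 1.74834413e-04, -5.69513261e+01, -5.81565902e+00, -2.80947465e+01,
        1.07688666e-02,  1.19104207e-02,  6.96362179e-06]), 'ee_pos': array([0.15677344, 0.63016786, 0.25526554]), 'orientation': array([-3.14152280e+00,  1.88901733e-03,  1.32709856e+00]), 'contact_force': array([ 0.24030801,  0.68382391, -0.09842766]), 'wrist_torque': array([-0.08959969, -0.01499489, -0.02675668]), 'grip_width': 0.9985119076488029}
top [[383.69442179   0.         251.90477363]
 [  0.         383.69442179 192.60218676]
 [  0.           0.           1.        ]] -0.03086644780868351 [0.40846896 0.03716216 1.30024198] [-3.01057237 -0.00707875 -1.57607514]
scene [[411.44369902   0.         252.61138794]
 [  0.         411.44369902 192.24601452]
 [  0.           0.           1.        ]] -0.05154853333934939 [1.0520422  0.33611864 0.91945927] [-2.54573258 -0.0112849   2.18078844]
```

```bash
sed -i "s/^    c\['dist'\]/    else: c['rotation']=R.from_euler('xyz',c['rotation']).as_matrix()\n    c['dist']/" h.py; sed -n 1,14p h.py
```

```text
import numpy as np, cv2, json
from plant import bot
from scipy.spatial.transform import Rotation as R
def cam(name):
    s=bot.sense(); c=bot.capture(name)
    if 'T_tool_cam' in c:
        T=np.eye(4); T[:3,:3]=R.from_euler('xyz',s['orientation']).as_matrix(); T[:3,3]=s['ee_pos']
        T=T@np.array(c['T_tool_cam']); c['position']=T[:3,3]; c['rotation']=T[:3,:3]
    else: c['rotation']=R.from_euler('xyz',c['rotation']).as_matrix()
    c['dist']=np.array([c['k1'],0,0,0,0.]); c['bgr']=cv2.cvtColor(c['image'],cv2.COLOR_RGB2BGR); return c
def ray2z(c,uv,z):
    # pixel(s) -> world points on plane z
    uv=np.atleast_2d(np.array(uv,float))
    n=cv2.undistortPoints(uv[:,None],np.array(c['K']),c['dist'])[:,0]
```

View pics/top0.png

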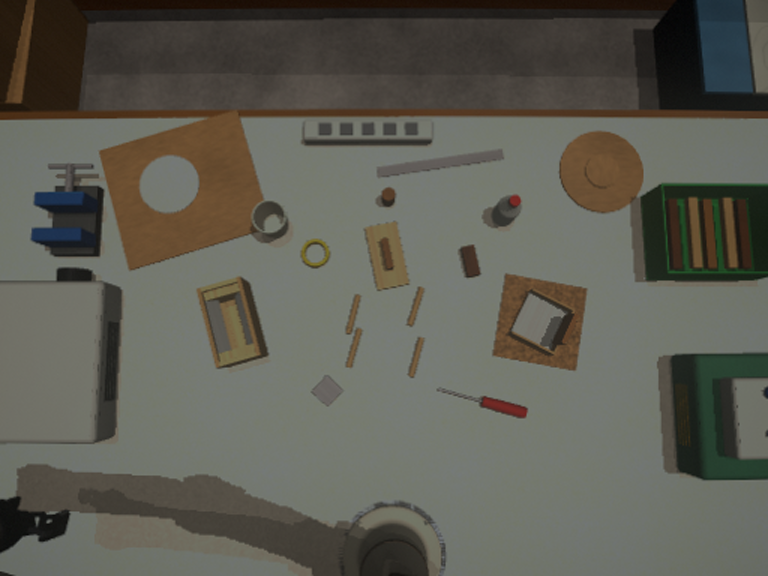

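View pics/scene0.png

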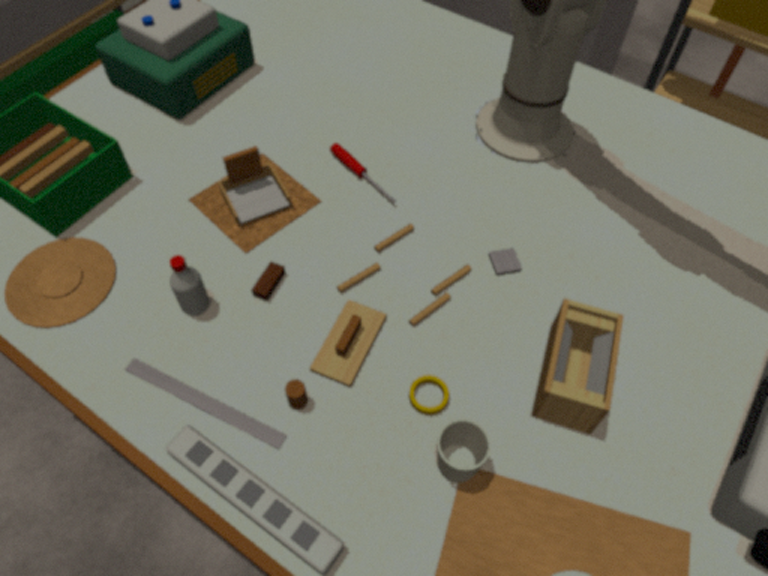

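```bash
cat >> h.py <<'E'
def wood_blobs(c,amin,amax,lo=(5,50,60),hi=(25,255,255)):
    hsv=cv2.cvtColor(c['bgr'],cv2.COLOR_BGR2HSV); m=cv2.inRange(hsv,lo,hi)
    cs,_=cv2.findContours(m,cv2.RETR_EXTERNAL,cv2.CHAIN_APPROX_NONE)
    return [(cv2.minAreaRect(k),cv2.contourArea(k),k) for k in cs if amin<cv2.contourArea(k)<amax]
E
python3 - <<'E'
from h import *
c=cam('top')
hsv=cv2.cvtColor(c['bgr'],cv2.COLOR_BGR2HSV)
for p in [(235,209),(258,155),(155,186),(360,250),(380,221),(370,215)]: print(p,hsv[p[1],p[0]])
for r,a,k in wood_blobs(c,60,4000):
    w=ray2z(c,cv2.boxPoints(r),0.007); 
    e=sorted([(w[1]-w[0]),(w[2]-w[1])],key=np.linalg.norm)
    print(np.round(r[0],1),a,np.round(w.mean(0)[:2],3),'L',round(np.linalg.norm(e[1]),3),round(np.linalg.norm(e[0]),3),'ang',round(np.degrees(np.arctan2(e[1][1],e[1][0]))%180,1))
P=lambda z,pts:print(np.round(ray2z(c,np.array(pts)/1.5,z)[:,:2],3).tolist())
P(.095,[(198,289),(240,278),(266,355),(222,367)])
P(.012,[(365,229),(396,222),(409,283),(377,290)])
P(.001,[(504,275),(587,289),(577,369),(494,356)])
print(cam('wrist')['T_tool_cam'], cam('wrist')['K'])
E
```

```text
(235, 209) [ 17 120 113]
(258, 155) [ 21 105 119]
(155, 186) [ 24  92 119]
(360, 250) [ 45  17 122]
(380, 221) [ 13 141  96]
(370, 215) [26 24 73]
[276.9 237.7] 84.0 [ 0.426 -0.056] L 0.091 0.015 ang 164.3
[235.6 231.5] 78.5 [0.447 0.082] L 0.089 0.013 ang 164.0
[235.  209.1] 79.0 [0.523 0.085] L 0.091 0.013 ang 166.0
[276.7 203.8] 83.5 [ 0.541 -0.057] L 0.092 0.014 ang 162.0
[152.9 214.6] 1638.5 [0.506 0.362] L 0.194 0.112 ang 15.2
[359.9 214.4] 3023.0 [ 0.504 -0.339] L 0.195 0.193 ang 80.2
[313.7 173.7] 131.5 [ 0.644 -0.185] L 0.072 0.029 ang 9.6
[257.5 170.3] 882.0 [0.656 0.008] L 0.151 0.076 ang 11.1
[472.9 155.5] 207.5 [ 0.707 -0.746] L 0.162 0.02 ang 179.8
[486.6 154.9] 250.0 [ 0.709 -0.796] L 0.166 0.024 ang 179.8
[463.1 154.5] 243.0 [ 0.711 -0.712] L 0.169 0.024 ang 0.0
[400.5 114. ] 2343.0 [ 0.857 -0.499] L 0.199 0.199 ang 175.9
[15.4 34.5] 482.5 [1.166 0.886] L 0.272 0.039 ang 174.6
[[0.569, 0.408], [0.592, 0.32], [0.43, 0.261], [0.405, 0.352]]
[[0.717, 0.056], [0.733, -0.015], [0.591, -0.043], [0.576, 0.029]]
[[0.611, -0.262], [0.577, -0.452], [0.396, -0.42], [0.426, -0.233]]
[[ 9.99999867e-01 -4.76252930e-04 -1.98951826e-04 -4.97113804e-04]
 [ 5.12956693e-04  9.59768611e-01  2.80791649e-01 -7.16091487e-02]
 [ 5.72198717e-05 -2.80791714e-01  9.59768727e-01 -1.17600200e-01]
 [ 0.00000000e+00  0.00000000e+00  0.00000000e+00  1.00000000e+00]] [[267.67234656   0.         254.86060479]
 [  0.         267.67234656 190.08125499]
 [  0.           0.           1.        ]]
```

Request:
move_arm([
  {"tx":0.06,"ty":-0.01,"tz":0.03,"yaw":0},
  {"tx":0.12,"ty":-0.03,"tz":0.045,"yaw":0},
  {"tx":0.17,"ty":-0.07,"tz":0.045,"yaw":0},
  {"tx":0.21,"ty":-0.12,"tz":0.045,"yaw":0},
  {"tx":0.24,"ty":-0.17,"tz":0.045,"yaw":0},
])

```text
$.targets[0]: bad value
```

Request:
move_arm([
  {"tx":0.03,"ty":-0.05,"tz":0,"yaw":0},
  {"tx":0.06,"ty":-0.1,"tz":0,"yaw":0},
  {"tx":0.08,"ty":-0.16,"tz":0,"yaw":0},
  {"tx":0.09,"ty":-0.22,"tz":0,"yaw":0},
  {"tx":0.09,"ty":-0.28,"tz":0,"yaw":0},
])

```text
$.targets[0]: bad value
```

Request:
move_arm([
  {"tx":0,"ty":-0.06,"tz":0,"yaw":0},
  {"tx":0,"ty":-0.12,"tz":0,"yaw":0},
  {"tx":0,"ty":-0.15,"tz":0,"yaw":0},
  {"tx":0,"ty":-0.15,"tz":0,"yaw":0},
])

```text
$.targets[0]: bad value
```

```bash
python3 - <<'E'
from h import *
print(bot.sense()['ee_pos'],bot.sense()['orientation'],bot.sense()['time_s'])
c=cam('wrist'); save(c,'w1')
for r,a,k in wood_blobs(c,300,40000):
    w=ray2z(c,cv2.boxPoints(r),0.007); 
    e=sorted([(w[1]-w[0]),(w[2]-w[1])],key=np.linalg.norm)
    print(np.round(r[0],1),a,np.round(w.mean(0)[:2],3),'L',round(np.linalg.norm(e[1]),3),round(np.linalg.norm(e[0]),3),'ang',round(np.degrees(np.arctan2(e[1][1],e[1][0]))%180,1))
E
```

```text
[0.15681026 0.63048202 0.25579213] [-3.14149143e+00  9.50370246e-04  1.32704131e+00] 0.25
[103.1 372.8] 695.0 [0.459 0.272] L 0.083 0.059 ang 108.1
[495.6 166. ] 5828.0 [0.284 0.959] L 0.509 0.034 ang 1.6
```

Request:
move_arm([
  {"tx":0.06,"ty":-0.01,"tz":0.03,"yaw":0,"fingers":1},
  {"tx":0.12,"ty":-0.03,"tz":0.045,"yaw":0,"fingers":1},
  {"tx":0.17,"ty":-0.07,"tz":0.045,"yaw":0,"fingers":1},
  {"tx":0.21,"ty":-0.12,"tz":0.045,"yaw":0,"fingers":1},
  {"tx":0.24,"ty":-0.17,"tz":0.045,"yaw":0,"fingers":1},
])

```text
time_s: 0.92
ee_pos: [0.3957, 0.4638, 0.3011]
orientation: [3.141, -0.0, 1.326]
contact_force: [1.0, 0.4, 0.3]
grip_width: 1.0
```

Request:
move_arm([
  {"tx":0.03,"ty":-0.05,"tz":0,"yaw":0,"fingers":1},
  {"tx":0.06,"ty":-0.1,"tz":0,"yaw":0,"fingers":1},
  {"tx":0.08,"ty":-0.16,"tz":0,"yaw":0,"fingers":1},
  {"tx":0.09,"ty":-0.22,"tz":0,"yaw":0,"fingers":1},
  {"tx":0.09,"ty":-0.28,"tz":0,"yaw":0,"fingers":1},
])

```text
time_s: 1.55
ee_pos: [0.4846, 0.183, 0.3013]
orientation: [3.141, -0.0, 1.326]
contact_force: [1.4, 0.4, 0.1]
grip_width: 1.0
```

Request:
move_arm([
  {"tx":0,"ty":-0.06,"tz":0,"yaw":0,"fingers":1},
  {"tx":0,"ty":-0.12,"tz":0,"yaw":0,"fingers":1},
  {"tx":0,"ty":-0.15,"tz":0,"yaw":0,"fingers":1},
  {"tx":0,"ty":-0.15,"tz":0,"yaw":0,"fingers":1},
])

```text
time_s: 2.05
ee_pos: [0.4839, 0.0323, 0.3014]
orientation: [3.141, 0.001, 1.321]
contact_force: [-0.2, 0.4, 0.1]
grip_width: 1.001
```

```bash
python3 - <<'E'
from h import *
print(bot.sense()['ee_pos'],bot.sense()['orientation'],bot.sense()['time_s'])
c=cam('wrist'); save(c,'w1')
for r,a,k in wood_blobs(c,300,40000):
    w=ray2z(c,cv2.boxPoints(r),0.007); 
    e=sorted([(w[1]-w[0]),(w[2]-w[1])],key=np.linalg.norm)
    print(np.round(r[0],1),a,np.round(w.mean(0)[:2],3),'L',round(np.linalg.norm(e[1]),3),round(np.linalg.norm(e[0]),3),'ang',round(np.degrees(np.arctan2(e[1][1],e[1][0]))%180,1))
E
```

```text
[0.48387592 0.03232759 0.30144964] [3.14116966e+00 7.46466265e-04 1.32135739e+00] 2.05
[ 82.5 373.5] 350.0 [ 0.822 -0.417] L 0.063 0.052 ang 76.5
[364.8 235.3] 405.0 [0.655 0.18 ] L 0.073 0.039 ang 42.5
[265.  258.5] 3305.0 [0.659 0.006] L 0.155 0.075 ang 11.3
[472.5 273.5] 4301.0 [0.787 0.357] L 0.256 0.13 ang 1.2
[211.  206.5] 394.5 [ 0.542 -0.057] L 0.092 0.013 ang 163.3
[ 53.9 221.2] 9738.0 [ 0.506 -0.323] L 0.19 0.18 ang 159.7
[293.5 175. ] 423.0 [0.524 0.084] L 0.091 0.014 ang 165.6
[189.4 137.5] 491.0 [ 0.427 -0.057] L 0.091 0.014 ang 164.4
[281.3 128.4] 510.0 [0.449 0.081] L 0.09 0.015 ang 163.7
[459.  119.5] 10479.5 [0.51  0.343] L 0.247 0.146 ang 0.6
```

Request:
move_arm([
  {"tx":0,"ty":-0.06,"tz":0,"yaw":0,"fingers":1},
  {"tx":0,"ty":-0.12,"tz":0,"yaw":0,"fingers":1},
  {"tx":0,"ty":-0.18,"tz":0,"yaw":0,"fingers":1},
  {"tx":0,"ty":-0.24,"tz":0,"yaw":0,"fingers":1},
  {"tx":-0.01,"ty":-0.3,"tz":0,"yaw":0,"fingers":1},
])

```text
time_s: 2.72
ee_pos: [0.4755, -0.2642, 0.3014]
orientation: [3.141, -0.001, 1.331]
contact_force: [0.9, -0.8, -0.0]
grip_width: 1.002
```

Request:
move_arm([
  {"tx":-0.01,"ty":-0.06,"tz":0,"yaw":0,"fingers":1},
  {"tx":-0.01,"ty":-0.06,"tz":0,"yaw":0,"fingers":1},
])

```text
time_s: 2.98
ee_pos: [0.4625, -0.329, 0.3011]
orientation: [-3.141, 0.002, 1.32]
contact_force: [0.8, 1.6, 0.2]
grip_width: 1.003
```

```bash
python3 - <<'E'
from h import *
print(bot.sense()['ee_pos'],bot.sense()['orientation'],bot.sense()['time_s'])
c=cam('wrist'); save(c,'w2'); np.save('w2.npy',c,allow_pickle=True)
E
```

```text
[ 0.46253457 -0.32902668  0.30105412] [-3.14128595e+00  2.37385977e-03  1.32035680e+00] 2.975
```

View pics/w2.png

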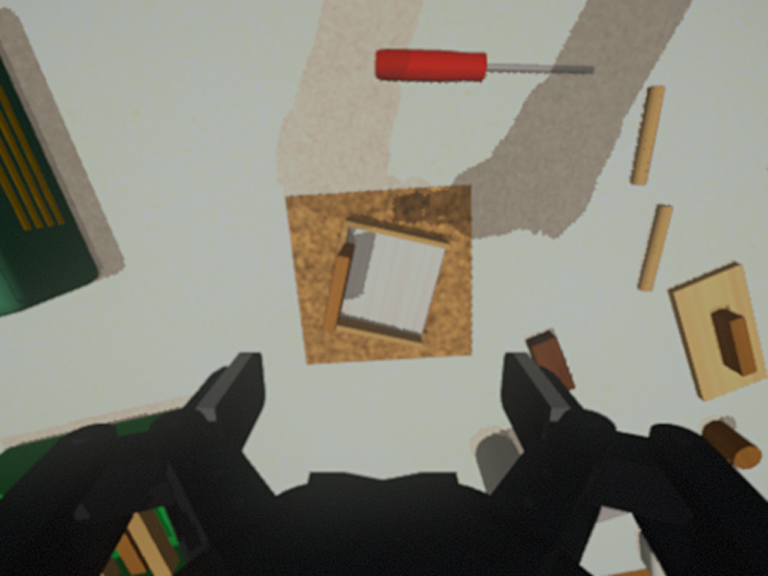

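```bash
python3 - <<'E'
from h import *
c=np.load('w2.npy',allow_pickle=True).item()
P=lambda z,pts:ray2z(c,np.array(pts)/1.5,z)[:,:2]
def sh(z,pts):
    w=P(z,pts); d=w[1]-w[0]; print(np.round(w,4).tolist(),w.mean(0).round(4),np.linalg.norm(d).round(4),np.degrees(np.arctan2(d[1],d[0])).round(1))
sh(.014,[(444,246),(421,335)])   # lip floor corners
sh(.035,[(449,241),(422,343)])   # front outer top corners of end walls
sh(.093,[(347,244),(326,331)])   # handle top back edge
sh(.093,[(353,247),(338,332)])
hsv=cv2.cvtColor(c['bgr'],cv2.COLOR_BGR2HSV); m=cv2.inRange(hsv,(0,0,100),(180,60,255))
sub=m[130:250,200:320].copy(); n,l,st,ce=cv2.connectedComponentsWithStats(sub)
for i in range(1,n):
    if st[i,4]>500:
        k=cv2.findContours((l==i).astype(np.uint8),cv2.RETR_EXTERNAL,cv2.CHAIN_APPROX_NONE)[0][0]
        print(st[i],cv2.approxPolyDP(k,4,True)[:,0]*1.5+[300,195])
o=cv2.resize(c['bgr'][135:245,195:315],None,fx=6,fy=6,interpolation=cv2.INTER_CUBIC)[:600]; cv2.imwrite('pics/w2c.png',o)
E
```

```text
[[0.4827, -0.2704], [0.5727, -0.315]] [ 0.5277 -0.2927] 0.1004 -26.3
[[0.4745, -0.2669], [0.5725, -0.3158]] [ 0.5235 -0.2914] 0.1095 -26.5
[[0.4439, -0.3552], [0.5135, -0.394]] [ 0.4787 -0.3746] 0.0796 -29.1
[[0.4475, -0.3511], [0.517, -0.3841]] [ 0.4822 -0.3676] 0.0768 -25.4
[   0    0  120  120 1910] [[478.5 195. ]
 [471.  195. ]
 [471.  354. ]
 [307.5 364.5]
 [300.  318. ]
 [300.  373.5]
 [478.5 373.5]]
[  27   22   70   71 3439] [[349.5 228. ]
 [355.5 247.5]
 [340.5 312. ]
 [420.  333. ]
 [444.  249. ]]
```

View pics/w2c.png

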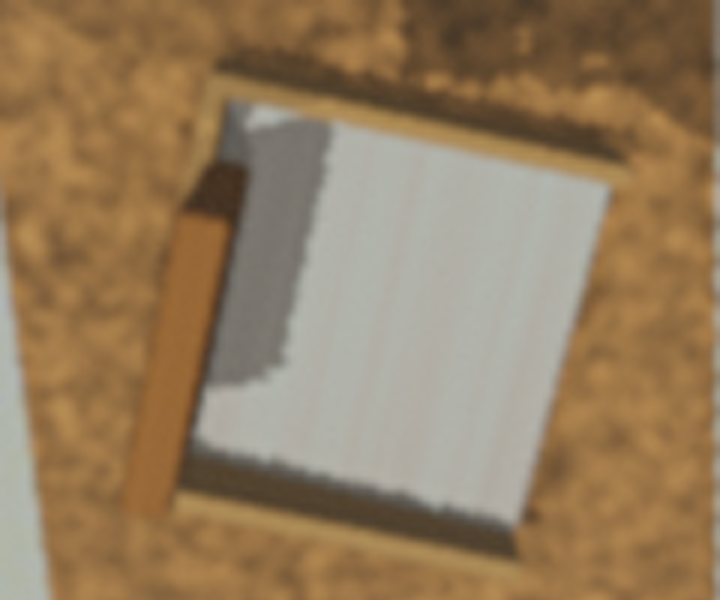

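```bash
python3 - <<'E'
from h import *
c=np.load('w2.npy',allow_pickle=True).item()
def sh(z,pts):
    w=ray2z(c,np.array(pts)/6+[195,135]-0.4,z)[:,:2]; d=w[1]-w[0]; print(np.round(w,4).tolist(),w.mean(0).round(4),np.linalg.norm(d).round(4),np.degrees(np.arctan2(d[1],d[0])).round(1))
sh(.093,[(178,207),(122,512)])
sh(.093,[(232,213),(170,517)])
sh(.014,[(608,187),(515,524)])
sh(.035,[(222,75),(628,165)]) # top wall outer
E
```

```text
[[0.4495, -0.3659], [0.5117, -0.3968]] [ 0.4806 -0.3813] 0.0694 -26.4
[[0.4535, -0.3555], [0.5154, -0.3869]] [ 0.4844 -0.3712] 0.0695 -26.9
[[0.4854, -0.2711], [0.5702, -0.3148]] [ 0.5278 -0.293 ] 0.0954 -27.3
[[0.4314, -0.3565], [0.4765, -0.2674]] [ 0.454 -0.312] 0.0999 63.1
```

```bash
python3 - <<'E'
from h import *
print(bot.sense()['qpos'].round(3))
E
```

```text
[ 0.462  0.278  0.125  1.729 -0.038  1.137  1.922]
```

Request:
move_arm([
  {"tx":0,"ty":0,"tz":0,"yaw":-0.18,"fingers":1},
  {"tx":0,"ty":0,"tz":0,"yaw":-0.36,"fingers":1},
  {"tx":0,"ty":0,"tz":0,"yaw":-0.54,"fingers":1},
  {"tx":0,"ty":0,"tz":0,"yaw":-0.72,"fingers":1},
  {"tx":0.02,"ty":-0.047,"tz":0,"yaw":-0.9,"fingers":1},
])

```text
time_s: 3.65
ee_pos: [0.4866, -0.365, 0.3012]
orientation: [-3.137, -0.003, 0.431]
contact_force: [1.0, -0.2, 0.2]
grip_width: 1.001
```

Request:
move_arm([
  {"tx":0,"ty":0,"tz":0,"yaw":-0.18,"fingers":1},
  {"tx":0,"ty":0,"tz":0,"yaw":-0.36,"fingers":1},
  {"tx":0,"ty":0,"tz":-0.05,"yaw":-0.54,"fingers":1},
  {"tx":0,"ty":0,"tz":-0.1,"yaw":-0.72,"fingers":1},
  {"tx":0,"ty":0,"tz":-0.14,"yaw":-0.886,"fingers":1},
])

```text
time_s: 4.28
ee_pos: [0.4857, -0.3675, 0.1591]
orientation: [-3.139, 0.001, -0.46]
contact_force: [-0.1, 1.0, 0.1]
grip_width: 0.999
```

Request:
move_arm([
  {"tx":0,"ty":0,"tz":0,"yaw":0,"fingers":1},
])

```text
time_s: 4.4
ee_pos: [0.4837, -0.3667, 0.1577]
orientation: [-3.139, 0.008, -0.453]
contact_force: [0.9, -0.2, 0.1]
grip_width: 1.002
```

```bash
python3 - <<'E'
from h import *
s=bot.sense(); print(s['qpos'].round(3),s['ee_pos'],s['orientation'],s['time_s'])
c=cam('wrist'); save(c,'w3'); np.save('w3.npy',c,allow_pickle=True)
print(proj(c,[[.4825,-.376,.093],s['ee_pos']])*1.5)
E
```

```text
[ 0.305  0.532  0.399  1.762 -0.254  0.907  0.361] [ 0.48371912 -0.36670066  0.15772049] [-3.13920633  0.00768756 -0.45327307] 4.4
[[389.74800187 336.8898335 ]
 [382.88382918 390.66857319]]
```

View pics/w3.png

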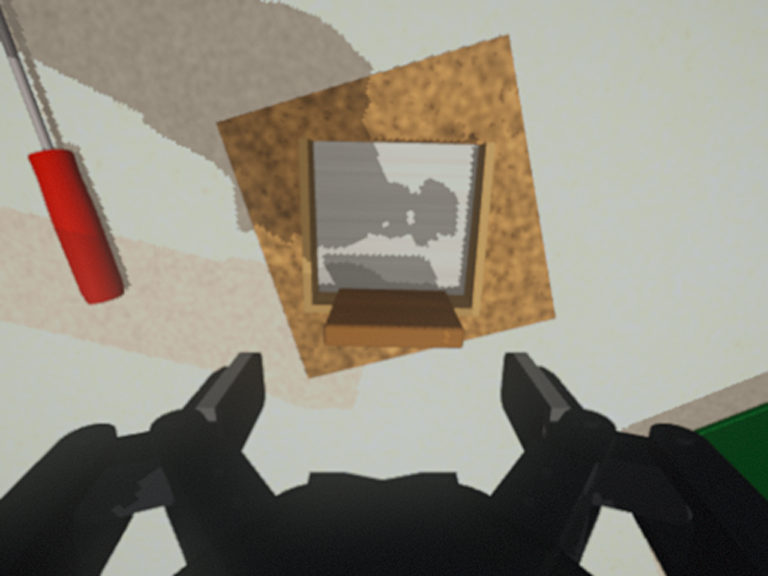

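Request:
move_arm([
  {"tx":0.0005,"ty":-0.01,"tz":0,"yaw":-0.025,"fingers":1},
  {"tx":0.0005,"ty":-0.01,"tz":-0.03,"yaw":-0.025,"fingers":1},
  {"tx":0.0005,"ty":-0.01,"tz":-0.06,"yaw":-0.025,"fingers":1},
  {"tx":0.0005,"ty":-0.01,"tz":-0.078,"yaw":-0.025,"fingers":1},
  {"tx":0.0005,"ty":-0.01,"tz":-0.078,"yaw":-0.025,"fingers":1},
])

```text
time_s: 5.08
ee_pos: [0.4843, -0.3818, 0.0832]
orientation: [-3.141, 0.001, -0.484]
contact_force: [-0.6, -1.3, 0.0]
grip_width: 0.996
```

Request:
move_arm([
  {"tx":0,"ty":0,"tz":0,"yaw":0,"fingers":0.7},
  {"tx":0,"ty":0,"tz":0,"yaw":0,"fingers":0.7},
  {"tx":0,"ty":0,"tz":0,"yaw":0,"fingers":0.7},
  {"tx":0,"ty":0,"tz":0,"yaw":0,"fingers":0.7},
], force=20)

```text
time_s: 5.58
ee_pos: [0.4852, -0.3825, 0.0849]
orientation: [3.141, -0.003, -0.484]
contact_force: [-1.0, -0.7, 6.4]
grip_width: 0.812
```

Request:
move_arm([
  {"tx":0,"ty":0,"tz":0.015,"yaw":0,"fingers":0.7},
  {"tx":0,"ty":0,"tz":0.03,"yaw":0,"fingers":0.7},
  {"tx":0,"ty":0,"tz":0.03,"yaw":0,"fingers":0.7},
  {"tx":0,"ty":0,"tz":0.03,"yaw":0,"fingers":0.7},
])

```text
time_s: 6.08
ee_pos: [0.4845, -0.3813, 0.1134]
orientation: [-3.141, -0.0, -0.484]
contact_force: [-0.4, 0.5, -3.1]
grip_width: 0.815
```

```bash
python3 - <<'E'
from h import *
s=bot.sense(); print(s['ee_pos'],s['orientation'],s['time_s'],s['wrist_torque'],s['contact_force'])
a=cam('wrist'); b=cam('scene'); x0,y0=110,80
o=np.vstack([cv2.resize(a['bgr'][60:260,100:400],(600,400)),np.hstack([cv2.resize(b['bgr'][80:180,110:260],(600,200*2))])[:200]*1])
o=np.hstack([cv2.resize(a['bgr'][60:270,130:400],(400,311)),cv2.resize(b['bgr'][70:170,110:240],(400,311))])
cv2.imwrite('pics/t4.png',o)
E
```

```text
[ 0.48446972 -0.38130913  0.11338221] [-3.14134325e+00 -1.43898348e-04 -4.83762816e-01] 6.075 [-0.08349079  0.05407213  0.05689492] [-0.40927541  0.5412406  -3.09691679]
```

View pics/t4.png

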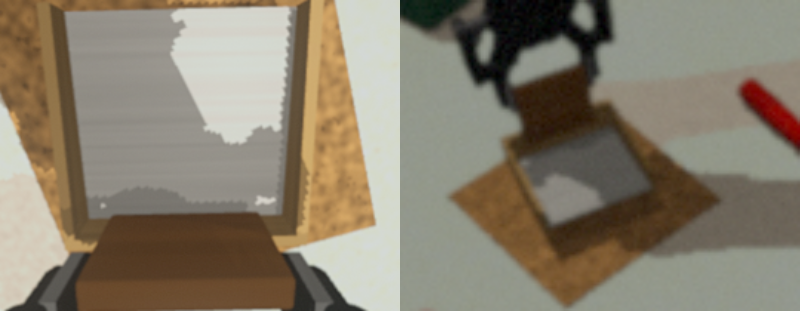

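Request:
move_arm([
  {"tx":0,"ty":0,"tz":0,"yaw":0,"fingers":0.79},
  {"tx":0,"ty":0,"tz":0,"yaw":0,"fingers":0.79},
  {"tx":0,"ty":0,"tz":0,"yaw":0,"fingers":0.79},
  {"tx":0,"ty":0,"tz":0,"yaw":0,"fingers":0.79},
])

```text
time_s: 6.68
ee_pos: [0.4844, -0.3816, 0.1132]
orientation: [-3.142, 0.0, -0.484]
contact_force: [-0.1, -0.2, -3.1]
grip_width: 0.816
```

```bash
cat >> h.py <<'E'
def st():
    s=bot.sense(); print('t',s['time_s'],'p',np.round(s['ee_pos'],4),'yaw',round(s['orientation'][2],4),'F',np.round(s['contact_force'],1),'T',np.round(s['wrist_torque'],3),'g',round(s['grip_width'],4)); return s
E
python3 -c "
from h import *
st()"
```

```text
t 6.675 p [ 0.4844 -0.3816  0.1132] yaw -0.484 F [-0.1 -0.2 -3.1] T [-0.05   0.033  0.007] g 0.8156
```

Request:
move_arm([
  {"tx":0,"ty":0,"tz":0,"yaw":0,"fingers":0.805},
  {"tx":0,"ty":0,"tz":0,"yaw":0,"fingers":0.805},
  {"tx":0,"ty":0,"tz":0,"yaw":0,"fingers":0.805},
  {"tx":0,"ty":0,"tz":0,"yaw":0,"fingers":0.805},
])

```text
time_s: 7.18
ee_pos: [0.4845, -0.3815, 0.1133]
orientation: [-3.142, -0.0, -0.484]
contact_force: [0.3, -0.1, -1.8]
grip_width: 0.817
```

```bash
python3 -c "
from h import *
st(); save(cam('wrist'),'t5')"
```

```text
t 7.175 p [ 0.4845 -0.3815  0.1133] yaw -0.4839 F [ 0.3 -0.1 -1.8] T [-0.042  0.016  0.046] g 0.8173
```

```bash
cat >> h.py <<'E'
def tilt(c,zg,y0=0.0):
    # tray held by handle ends: tilt from row of the lip; zg = TCP height minus tray underside height when level
    T=np.array(c['T_tool_cam']); K=np.array(c['K']); hsv=cv2.cvtColor(c['bgr'],cv2.COLOR_BGR2HSV)
    m=cv2.inRange(hsv,(0,0,60),(180,65,255)); rows=[]
    def row(th):
        ly,lz=-.096,(zg-.013)-.008
        y=y0+ly*np.cos(th)+lz*np.sin(th); z=.008-ly*np.sin(th)+lz*np.cos(th)
        q=np.linalg.inv(T)@[0,y,z,1]; return q[1]/q[2]*K[1,1]+K[1,2]
    for u in range(225,290,3):
        col=m[:,u]; v=215
        v=next((v for v in range(240,0,-1) if col[v-6:v].all()),None)  # into floor from handle side
        if v is None: continue
        while v>0 and col[v-1]: v-=1
        rows.append(v)
    th=np.radians(np.arange(-10,80,1)); pr=np.array([row(t) for t in th])
    r=np.median(rows) if rows else np.nan
    return r,np.degrees(th[np.argmin(abs(pr-r))]),pr[[10,20,30,40,55]].round(0)
E
python3 -c "
from h import *
c=cam('wrist'); print(tilt(c,.084))"
```

```text
(np.float64(65.0), np.float64(-3.0000000000000004), array([ 71.,  93., 115., 136., 167.]))
```

Request:
move_arm([
  {"tx":0,"ty":0,"tz":0,"yaw":0,"fingers":0.812},
  {"tx":0,"ty":0,"tz":0,"yaw":0,"fingers":0.812},
  {"tx":0,"ty":0,"tz":0,"yaw":0,"fingers":0.812},
  {"tx":0,"ty":0,"tz":0,"yaw":0,"fingers":0.812},
])

```text
time_s: 7.78
ee_pos: [0.4844, -0.3816, 0.1133]
orientation: [-3.142, -0.0, -0.484]
contact_force: [0.5, 0.8, -1.9]
grip_width: 0.811
```

```bash
python3 -c "
from h import *
st();c=cam('wrist'); print(tilt(c,.084))"
```

```text
t 7.775 p [ 0.4844 -0.3816  0.1133] yaw -0.484 F [ 0.5  0.8 -1.9] T [-0.043  0.072 -0.009] g 0.8107
(np.float64(65.0), np.float64(-3.0000000000000004), array([ 71.,  93., 115., 136., 167.]))
```

Request:
move_arm([
  {"tx":0,"ty":0,"tz":0,"yaw":0,"fingers":0.818},
  {"tx":0,"ty":0,"tz":0,"yaw":0,"fingers":0.818},
  {"tx":0,"ty":0,"tz":0,"yaw":0,"fingers":0.818},
  {"tx":0,"ty":0,"tz":0,"yaw":0,"fingers":0.818},
])

```text
time_s: 8.32
ee_pos: [0.4844, -0.3816, 0.1133]
orientation: [-3.142, -0.0, -0.484]
contact_force: [-0.6, -0.5, -2.0]
grip_width: 0.816
```

```bash
python3 -c "
from h import *
st();c=cam('wrist'); print(tilt(c,.084)); save(c,'t6')"
```

```text
t 8.325 p [ 0.4844 -0.3816  0.1133] yaw -0.484 F [-0.6 -0.5 -2. ] T [-0.009  0.012  0.047] g 0.8156
(np.float64(65.0), np.float64(-3.0000000000000004), array([ 71.,  93., 115., 136., 167.]))
```

Request:
move_arm([
  {"tx":0,"ty":0,"tz":-0.015,"yaw":0,"fingers":0.7},
  {"tx":0,"ty":0,"tz":-0.028,"yaw":0,"fingers":0.7},
  {"tx":0,"ty":0,"tz":-0.0295,"yaw":0,"fingers":0.7},
  {"tx":0,"ty":0,"tz":-0.0295,"yaw":0,"fingers":0.9},
  {"tx":0,"ty":0,"tz":-0.0295,"yaw":0,"fingers":0.9},
])

```text
time_s: 9.0
ee_pos: [0.4843, -0.3814, 0.0832]
orientation: [-3.142, 0.0, -0.484]
contact_force: [0.0, 0.1, -0.2]
grip_width: 0.898
```

Request:
move_arm([
  {"tx":0.002,"ty":0.004,"tz":0.016,"yaw":0,"fingers":0.9},
  {"tx":0.002,"ty":0.004,"tz":0.016,"yaw":0,"fingers":0.9},
  {"tx":0.002,"ty":0.004,"tz":0.016,"yaw":0,"fingers":0.7},
  {"tx":0.002,"ty":0.004,"tz":0.016,"yaw":0,"fingers":0.7},
  {"tx":0.002,"ty":0.004,"tz":0.016,"yaw":0,"fingers":0.7},
], force=20)

```text
time_s: 9.62
ee_pos: [0.4872, -0.3777, 0.101]
orientation: [-3.141, -0.002, -0.484]
contact_force: [-1.2, 1.3, 6.7]
grip_width: 0.811
```

Request:
move_arm([
  {"tx":0,"ty":0,"tz":0.01,"yaw":0,"fingers":0.7},
  {"tx":0,"ty":0,"tz":0.02,"yaw":0,"fingers":0.7},
  {"tx":0,"ty":0,"tz":0.03,"yaw":0,"fingers":0.7},
  {"tx":0,"ty":0,"tz":0.03,"yaw":0,"fingers":0.7},
])

```text
time_s: 10.12
ee_pos: [0.487, -0.3781, 0.131]
orientation: [3.141, -0.002, -0.484]
contact_force: [0.6, 0.5, -3.1]
grip_width: 0.811
```

```bash
python3 -c "
from h import *
st();c=cam('wrist'); print(tilt(c,.101)); save(c,'t7')"
```

```text
t 10.125 p [ 0.487  -0.3781  0.131 ] yaw -0.484 F [ 0.6  0.5 -3.1] T [0.015 0.004 0.056] g 0.8109
(np.float64(78.0), np.float64(1.0), array([ 75.,  99., 122., 144., 176.]))
```

Request:
move_arm([
  {"tx":0,"ty":0,"tz":-0.015,"yaw":0,"fingers":0.7},
  {"tx":0,"ty":0,"tz":-0.028,"yaw":0,"fingers":0.7},
  {"tx":0,"ty":0,"tz":-0.0295,"yaw":0,"fingers":0.7},
  {"tx":0,"ty":0,"tz":-0.0295,"yaw":0,"fingers":1},
  {"tx":0,"ty":0,"tz":-0.0295,"yaw":0,"fingers":1},
])

```text
time_s: 10.8
ee_pos: [0.4862, -0.3775, 0.0995]
orientation: [-3.142, 0.001, -0.484]
contact_force: [0.1, 0.3, -0.0]
grip_width: 0.997
```

Request:
move_arm([
  {"tx":0,"ty":0,"tz":0.04,"yaw":0,"fingers":1},
  {"tx":0,"ty":0,"tz":0.1,"yaw":0.18,"fingers":1},
  {"tx":0,"ty":0.03,"tz":0.14,"yaw":0.36,"fingers":1},
  {"tx":0.01,"ty":0.07,"tz":0.14,"yaw":0.54,"fingers":1},
  {"tx":0.02,"ty":0.11,"tz":0.14,"yaw":0.72,"fingers":1},
])

```text
time_s: 11.42
ee_pos: [0.5069, -0.2667, 0.241]
orientation: [3.141, -0.002, 0.241]
contact_force: [0.1, -0.4, 0.2]
grip_width: 1.002
```

Request:
move_arm([
  {"tx":0.01,"ty":0.04,"tz":0,"yaw":0.18,"fingers":0.6},
  {"tx":0.02,"ty":0.08,"tz":0,"yaw":0.36,"fingers":0.6},
  {"tx":0.03,"ty":0.12,"tz":0,"yaw":0.54,"fingers":0.6},
  {"tx":0.03,"ty":0.16,"tz":0,"yaw":0.72,"fingers":0.6},
  {"tx":0.035,"ty":0.21,"tz":-0.02,"yaw":0.9,"fingers":0.6},
])

```text
time_s: 12.05
ee_pos: [0.5426, -0.0573, 0.2214]
orientation: [3.138, -0.001, 1.14]
contact_force: [0.8, -0.6, 0.6]
grip_width: 0.601
```

```bash
cat >> h.py <<'E'
def dowels(c=None):
    c=c or cam('wrist'); o=[]
    for r,a,k in wood_blobs(c,200,40000):
        b=cv2.boxPoints(r)
        if b.min()<2 or b[:,0].max()>509 or b[:,1].max()>381: continue
        w=ray2z(c,b,0.007); e=sorted([(w[1]-w[0]),(w[2]-w[1])],key=np.linalg.norm); L=[np.linalg.norm(x) for x in e]
        if .075<L[1]<.105 and L[0]<.025: o.append((w.mean(0)[:2].round(4),round(L[1],3),'jawyaw',round(np.radians(np.degrees(np.arctan2(e[1][1],e[1][0]))%180-90),3)))
    for q in o: print(q)
E
python3 -c "
from h import *
st();dowels()"
```

```text
t 12.05 p [ 0.5426 -0.0573  0.2214] yaw 1.14 F [ 0.8 -0.6  0.6] T [ 0.007 -0.015 -0.027] g 0.6013
(array([ 0.5412, -0.0575]), np.float64(0.092), 'jawyaw', np.float64(1.254))
(array([0.5238, 0.0838]), np.float64(0.093), 'jawyaw', np.float64(1.32))
(array([ 0.4269, -0.0566]), np.float64(0.091), 'jawyaw', np.float64(1.301))
```

Request:
move_arm([
  {"tx":-0.001,"ty":0,"tz":-0.06,"yaw":0.12,"fingers":0.6},
  {"tx":-0.001,"ty":0,"tz":-0.12,"yaw":0.12,"fingers":0.6},
  {"tx":-0.001,"ty":0,"tz":-0.17,"yaw":0.12,"fingers":0.6},
  {"tx":-0.001,"ty":0,"tz":-0.195,"yaw":0.12,"fingers":0.6},
  {"tx":-0.001,"ty":0,"tz":-0.195,"yaw":0.12,"fingers":0.6},
])

```text
time_s: 12.72
ee_pos: [0.5399, -0.0577, 0.0239]
orientation: [-3.14, 0.001, 1.255]
contact_force: [0.4, -0.6, 0.5]
grip_width: 0.6
```

Request:
move_arm([
  {"tx":0,"ty":0,"tz":0,"yaw":0,"fingers":0},
  {"tx":0,"ty":0,"tz":0,"yaw":0,"fingers":0},
  {"tx":0,"ty":0,"tz":0,"yaw":0,"fingers":0},
  {"tx":0,"ty":0,"tz":0,"yaw":0,"fingers":0},
  {"tx":0,"ty":0,"tz":0.04,"yaw":0,"fingers":0},
], force=40)

```text
time_s: 13.35
ee_pos: [0.5377, -0.0573, 0.0632]
orientation: [-3.135, 0.002, 1.256]
contact_force: [0.9, -0.3, 0.2]
grip_width: 0.139
```

```bash
python3 -c "
from h import *
st()"
```

```text
t 13.35 p [ 0.5377 -0.0573  0.0632] yaw 1.2562 F [ 0.9 -0.3  0.2] T [ 0.002 -0.01  -0.039] g 0.1391
```

Request:
move_arm([
  {"tx":0,"ty":-0.03,"tz":0.05,"yaw":0,"fingers":0},
  {"tx":-0.003,"ty":-0.09,"tz":0.057,"yaw":-0.05,"fingers":0},
  {"tx":-0.007,"ty":-0.15,"tz":0.057,"yaw":-0.1,"fingers":0},
  {"tx":-0.01,"ty":-0.21,"tz":0.057,"yaw":-0.169,"fingers":0},
  {"tx":-0.013,"ty":-0.247,"tz":0.057,"yaw":-0.169,"fingers":0},
])

```text
time_s: 13.98
ee_pos: [0.5263, -0.3086, 0.1226]
orientation: [3.141, 0.002, 1.083]
contact_force: [0.6, 0.6, -1.0]
grip_width: 0.144
```

Request:
move_arm([
  {"tx":0,"ty":0,"tz":0,"yaw":0,"fingers":0},
  {"tx":0,"ty":0,"tz":-0.02,"yaw":0,"fingers":0},
])

```text
time_s: 14.22
ee_pos: [0.5288, -0.3043, 0.1029]
orientation: [3.138, -0.001, 1.087]
contact_force: [0.8, 0.6, -0.6]
grip_width: 0.138
```

```bash
python3 -c "
from h import *
s=st();c=cam('wrist');save(c,'t8'); P=[.486,-.3775]
y=np.array([.465,.885]);x=np.array([.885,-.465]);p=s['ee_pos'][:2]-np.array(P); print('in tray x',p@x,'y',p@y-.046)"
```

```text
t 14.225 p [ 0.5288 -0.3043  0.1029] yaw 1.0873 F [ 0.8  0.6 -0.6] T [ 0.064 -0.064  0.042] g 0.1378
in tray x 0.003833887040825801 y 0.038662888275296084
```

View pics/t8.png

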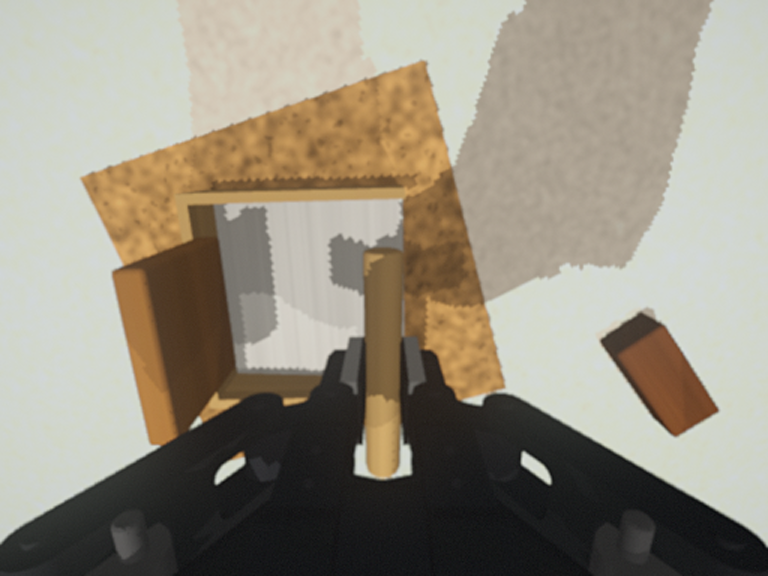

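Request:
move_arm([
  {"tx":-0.0035,"ty":0.002,"tz":-0.03,"yaw":0,"fingers":0},
  {"tx":-0.0035,"ty":0.002,"tz":-0.055,"yaw":0,"fingers":0},
  {"tx":-0.0035,"ty":0.002,"tz":-0.0625,"yaw":0,"fingers":0},
  {"tx":-0.009,"ty":-0.009,"tz":-0.0625,"yaw":0,"fingers":0},
  {"tx":-0.015,"ty":-0.02,"tz":-0.0635,"yaw":0,"fingers":0},
])

```text
time_s: 14.9
ee_pos: [0.5129, -0.3239, 0.0389]
orientation: [3.141, -0.0, 1.089]
contact_force: [0.1, 0.6, 3.1]
grip_width: 0.144
```

Request:
move_arm([
  {"tx":0,"ty":0,"tz":0,"yaw":0,"fingers":0},
  {"tx":0,"ty":0,"tz":0,"yaw":0,"fingers":0.26},
  {"tx":0,"ty":0,"tz":0,"yaw":0,"fingers":0.26},
  {"tx":0,"ty":0,"tz":0.03,"yaw":0,"fingers":0.26},
  {"tx":0,"ty":0,"tz":0.08,"yaw":0,"fingers":0.26},
])

```text
time_s: 15.52
ee_pos: [0.5109, -0.3234, 0.1176]
orientation: [-3.137, -0.0, 1.087]
contact_force: [0.4, -0.8, -0.3]
grip_width: 0.257
```

```bash
python3 -c "
from h import *
s=st();c=cam('wrist');save(c,'t9')"
```

```text
t 15.525 p [ 0.5109 -0.3234  0.1176] yaw 1.0874 F [ 0.4 -0.8 -0.3] T [ 0.    -0.066  0.026] g 0.2568
```

View pics/t9.png

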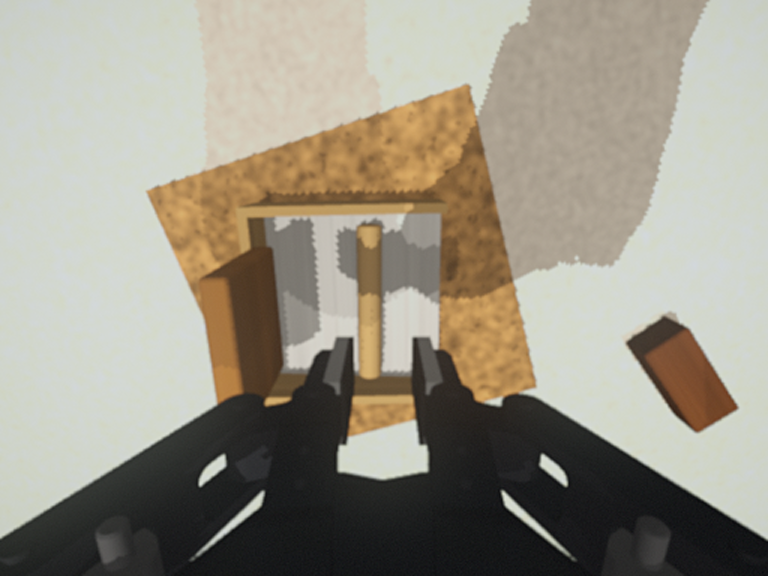

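Request:
move_arm([
  {"tx":0,"ty":0.03,"tz":0.05,"yaw":0,"fingers":0.6},
  {"tx":-0.018,"ty":0.09,"tz":0.05,"yaw":0.1,"fingers":0.6},
  {"tx":-0.038,"ty":0.15,"tz":0.05,"yaw":0.21,"fingers":0.6},
  {"tx":-0.06,"ty":0.205,"tz":0.05,"yaw":0.21,"fingers":0.6},
  {"tx":-0.084,"ty":0.262,"tz":0.05,"yaw":0.21,"fingers":0.6},
])

```text
time_s: 16.2
ee_pos: [0.4279, -0.0608, 0.1691]
orientation: [3.14, -0.0, 1.297]
contact_force: [0.9, 0.9, 0.5]
grip_width: 0.605
```

Request:
move_arm([
  {"tx":0,"ty":0.004,"tz":0,"yaw":0,"fingers":0.6},
  {"tx":0,"ty":0.004,"tz":0,"yaw":0,"fingers":0.6},
])

```text
time_s: 16.45
ee_pos: [0.4291, -0.0586, 0.1692]
orientation: [3.14, 0.0, 1.298]
contact_force: [0.8, -0.9, 0.4]
grip_width: 0.599
```

```bash
python3 -c "
from h import *
st();dowels()"
```

```text
t 16.45 p [ 0.4291 -0.0586  0.1692] yaw 1.2982 F [ 0.8 -0.9  0.4] T [-0.038 -0.052  0.041] g 0.5991
(array([0.5241, 0.0837]), np.float64(0.094), 'jawyaw', np.float64(1.311))
(array([ 0.4279, -0.057 ]), np.float64(0.092), 'jawyaw', np.float64(1.306))
(array([0.4486, 0.0823]), np.float64(0.092), 'jawyaw', np.float64(1.287))
```

Request:
move_arm([
  {"tx":-0.001,"ty":0.0015,"tz":-0.06,"yaw":0,"fingers":0.6},
  {"tx":-0.001,"ty":0.0015,"tz":-0.11,"yaw":0,"fingers":0.6},
  {"tx":-0.001,"ty":0.0015,"tz":-0.143,"yaw":0,"fingers":0.6},
  {"tx":-0.001,"ty":0.0015,"tz":-0.143,"yaw":0,"fingers":0.6},
  {"tx":-0.001,"ty":0.0015,"tz":-0.143,"yaw":0,"fingers":0.3},
])

```text
time_s: 17.12
ee_pos: [0.4278, -0.0585, 0.0255]
orientation: [-3.141, 0.001, 1.295]
contact_force: [0.6, 0.2, 1.2]
grip_width: 0.401
```

Request:
move_arm([
  {"tx":0,"ty":0,"tz":0,"yaw":0,"fingers":0},
  {"tx":0,"ty":0,"tz":0,"yaw":0,"fingers":0},
  {"tx":0,"ty":0,"tz":0,"yaw":0,"fingers":0},
  {"tx":0,"ty":0,"tz":0.04,"yaw":0,"fingers":0},
  {"tx":0.01,"ty":-0.02,"tz":0.095,"yaw":0,"fingers":0},
])

```text
time_s: 17.75
ee_pos: [0.4353, -0.0755, 0.1206]
orientation: [-3.136, 0.0, 1.3]
contact_force: [2.3, -0.5, -0.9]
grip_width: 0.141
```

Request:
move_arm([
  {"tx":0.02,"ty":-0.055,"tz":0,"yaw":-0.07,"fingers":0},
  {"tx":0.04,"ty":-0.11,"tz":0,"yaw":-0.14,"fingers":0},
  {"tx":0.06,"ty":-0.165,"tz":0,"yaw":-0.21,"fingers":0},
  {"tx":0.083,"ty":-0.22,"tz":0,"yaw":-0.21,"fingers":0},
  {"tx":0.087,"ty":-0.226,"tz":0,"yaw":-0.21,"fingers":0},
])

```text
time_s: 18.38
ee_pos: [0.5245, -0.3087, 0.1211]
orientation: [3.139, 0.002, 1.081]
contact_force: [0.2, 0.8, -0.9]
grip_width: 0.143
```

```bash
cat >> h.py <<'E'
def intray(s,P=(.486,-.3775),yaw=-.484):
    x=np.array([np.cos(yaw),np.sin(yaw)]); y=np.array([-x[1],x[0]]); p=np.array(s['ee_pos'][:2])-P
    print('tray x %.4f y %.4f'%(p@x,p@y-.046))
E
python3 -c "
from h import *
s=st();intray(s)"
```

```text
t 18.375 p [ 0.5245 -0.3087  0.1211] yaw 1.0812 F [ 0.2  0.8 -0.9] T [ 0.071 -0.02  -0.013] g 0.1433
tray x 0.0021 y 0.0328
```

Request:
move_arm([
  {"tx":0.0025,"ty":0.009,"tz":-0.04,"yaw":0.003,"fingers":0},
  {"tx":0.0025,"ty":0.009,"tz":-0.07,"yaw":0.003,"fingers":0},
  {"tx":0.0025,"ty":0.009,"tz":-0.08,"yaw":0.003,"fingers":0},
  {"tx":0.0025,"ty":0.009,"tz":-0.08,"yaw":0.003,"fingers":0},
  {"tx":-0.001,"ty":0.002,"tz":-0.081,"yaw":0.003,"fingers":0},
])

```text
time_s: 19.0
ee_pos: [0.5245, -0.3006, 0.0408]
orientation: [3.14, -0.001, 1.092]
contact_force: [0.3, 0.9, -0.6]
grip_width: 0.143
```

Request:
move_arm([
  {"tx":-0.003,"ty":-0.007,"tz":0,"yaw":0,"fingers":0},
  {"tx":-0.0065,"ty":-0.013,"tz":-0.001,"yaw":0,"fingers":0},
  {"tx":-0.0095,"ty":-0.018,"tz":-0.001,"yaw":0,"fingers":0},
  {"tx":-0.0095,"ty":-0.018,"tz":-0.001,"yaw":0,"fingers":0.26},
  {"tx":-0.0095,"ty":-0.018,"tz":-0.001,"yaw":0,"fingers":0.26},
])

```text
time_s: 19.62
ee_pos: [0.514, -0.3189, 0.0388]
orientation: [-3.142, -0.0, 1.09]
contact_force: [-0.0, -0.7, -0.0]
grip_width: 0.258
```

Request:
move_arm([
  {"tx":0,"ty":0,"tz":0.03,"yaw":0,"fingers":0.26},
  {"tx":0,"ty":0,"tz":0.08,"yaw":0,"fingers":0.26},
])

```text
time_s: 19.88
ee_pos: [0.5127, -0.3175, 0.1177]
orientation: [-3.137, -0.001, 1.091]
contact_force: [1.3, 0.3, -0.4]
grip_width: 0.262
```

```bash
python3 -c "
from h import *
s=st();intray(s);c=cam('wrist');save(c,'t10')"
```

```text
t 19.875 p [ 0.5127 -0.3175  0.1177] yaw 1.0909 F [ 1.3  0.3 -0.4] T [-0.005 -0.072  0.001] g 0.2618
tray x -0.0043 y 0.0195
```

View pics/t10.png

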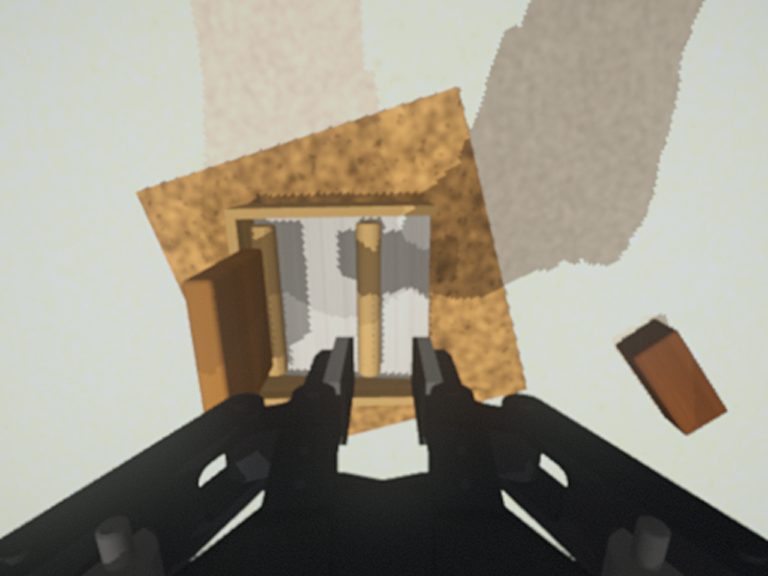

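Request:
move_arm([
  {"tx":0,"ty":0.03,"tz":0.05,"yaw":0,"fingers":0.6},
  {"tx":0,"ty":0.09,"tz":0.05,"yaw":0.1,"fingers":0.6},
  {"tx":0,"ty":0.15,"tz":0.05,"yaw":0.22,"fingers":0.6},
  {"tx":0.005,"ty":0.21,"tz":0.05,"yaw":0.22,"fingers":0.6},
  {"tx":0.01,"ty":0.27,"tz":0.05,"yaw":0.22,"fingers":0.6},
])

```text
time_s: 20.55
ee_pos: [0.5241, -0.0468, 0.1692]
orientation: [3.14, -0.0, 1.31]
contact_force: [0.9, -0.5, 0.2]
grip_width: 0.599
```

Request:
move_arm([
  {"tx":0,"ty":0.06,"tz":0,"yaw":0,"fingers":0.6},
  {"tx":0,"ty":0.12,"tz":0,"yaw":0,"fingers":0.6},
  {"tx":0,"ty":0.131,"tz":0,"yaw":0,"fingers":0.6},
  {"tx":0,"ty":0.131,"tz":0,"yaw":0,"fingers":0.6},
])

```text
time_s: 21.05
ee_pos: [0.5238, 0.083, 0.1688]
orientation: [3.142, -0.0, 1.313]
contact_force: [0.7, -1.6, 0.4]
grip_width: 0.596
```

```bash
python3 -c "
from h import *
st();dowels()"
```

```text
t 21.05 p [0.5238 0.083  0.1688] yaw 1.3129 F [ 0.7 -1.6  0.4] T [-0.005 -0.055  0.024] g 0.5958
(array([0.5243, 0.0836]), np.float64(0.092), 'jawyaw', np.float64(1.321))
(array([0.4484, 0.0823]), np.float64(0.091), 'jawyaw', np.float64(1.3))
```

Request:
move_arm([
  {"tx":0.0005,"ty":0.0005,"tz":-0.06,"yaw":0.008,"fingers":0.6},
  {"tx":0.0005,"ty":0.0005,"tz":-0.11,"yaw":0.008,"fingers":0.6},
  {"tx":0.0005,"ty":0.0005,"tz":-0.143,"yaw":0.008,"fingers":0.6},
  {"tx":0.0005,"ty":0.0005,"tz":-0.143,"yaw":0.008,"fingers":0.6},
  {"tx":0.0005,"ty":0.0005,"tz":-0.143,"yaw":0.008,"fingers":0.3},
])

```text
time_s: 21.72
ee_pos: [0.5246, 0.0803, 0.0257]
orientation: [-3.141, 0.001, 1.315]
contact_force: [-0.1, 0.3, 0.5]
grip_width: 0.402
```

Request:
move_arm([
  {"tx":0,"ty":0,"tz":0,"yaw":0,"fingers":0},
  {"tx":0,"ty":0,"tz":0,"yaw":0,"fingers":0},
  {"tx":0,"ty":0,"tz":0,"yaw":0,"fingers":0},
  {"tx":0,"ty":0,"tz":0.04,"yaw":0,"fingers":0},
  {"tx":0,"ty":-0.03,"tz":0.095,"yaw":0,"fingers":0},
])

```text
time_s: 22.35
ee_pos: [0.5231, 0.0552, 0.1205]
orientation: [-3.138, -0.001, 1.323]
contact_force: [0.9, -0.6, 0.8]
grip_width: 0.144
```

Request:
move_arm([
  {"tx":0,"ty":-0.06,"tz":0,"yaw":0,"fingers":0},
  {"tx":0,"ty":-0.12,"tz":0,"yaw":-0.1,"fingers":0},
  {"tx":0,"ty":-0.18,"tz":0,"yaw":-0.23,"fingers":0},
  {"tx":0.002,"ty":-0.24,"tz":0,"yaw":-0.23,"fingers":0},
  {"tx":0.005,"ty":-0.3,"tz":0,"yaw":-0.23,"fingers":0},
])

```text
time_s: 22.98
ee_pos: [0.5294, -0.2489, 0.1209]
orientation: [3.141, -0.0, 1.089]
contact_force: [1.2, -0.0, -0.9]
grip_width: 0.14
```

Request:
move_arm([
  {"tx":0,"ty":-0.046,"tz":0,"yaw":0,"fingers":0},
  {"tx":0,"ty":-0.046,"tz":0,"yaw":0,"fingers":0},
])

```text
time_s: 23.22
ee_pos: [0.5279, -0.2992, 0.1207]
orientation: [3.14, 0.003, 1.081]
contact_force: [0.5, 1.2, -0.3]
grip_width: 0.144
```

```bash
python3 -c "
from h import *
s=st();intray(s)"
```

```text
t 23.225 p [ 0.5279 -0.2992  0.1207] yaw 1.0806 F [ 0.5  1.2 -0.3] T [0.067 0.023 0.01 ] g 0.1437
tray x 0.0006 y 0.0428
```

Request:
move_arm([
  {"tx":0.002,"ty":0.004,"tz":-0.04,"yaw":0.006,"fingers":0},
  {"tx":0.002,"ty":0.004,"tz":-0.07,"yaw":0.006,"fingers":0},
  {"tx":0.002,"ty":0.004,"tz":-0.079,"yaw":0.006,"fingers":0},
  {"tx":0.002,"ty":0.004,"tz":-0.079,"yaw":0.006,"fingers":0},
  {"tx":-0.001,"ty":-0.002,"tz":-0.08,"yaw":0.006,"fingers":0},
])

```text
time_s: 23.85
ee_pos: [0.5299, -0.2952, 0.0421]
orientation: [3.139, -0.001, 1.096]
contact_force: [0.0, -0.1, 0.6]
grip_width: 0.143
```

Request:
move_arm([
  {"tx":-0.004,"ty":-0.008,"tz":-0.0005,"yaw":0,"fingers":0},
  {"tx":-0.008,"ty":-0.016,"tz":-0.001,"yaw":0,"fingers":0},
  {"tx":-0.0128,"ty":-0.024,"tz":-0.001,"yaw":0,"fingers":0},
  {"tx":-0.0128,"ty":-0.024,"tz":-0.001,"yaw":0,"fingers":0.26},
  {"tx":-0.0128,"ty":-0.024,"tz":-0.001,"yaw":0,"fingers":0.26},
])

```text
time_s: 24.48
ee_pos: [0.5157, -0.3194, 0.0397]
orientation: [3.142, -0.0, 1.094]
contact_force: [-0.8, -0.6, 0.6]
grip_width: 0.26
```

Request:
move_arm([
  {"tx":0,"ty":0,"tz":0.03,"yaw":0,"fingers":0.26},
  {"tx":0,"ty":0,"tz":0.08,"yaw":0,"fingers":0.26},
])

```text
time_s: 24.72
ee_pos: [0.5145, -0.3178, 0.1185]
orientation: [-3.137, -0.001, 1.095]
contact_force: [0.6, -0.6, 0.7]
grip_width: 0.261
```

```bash
cat >> h.py <<'E'
def traydowels(c,z=.017,P=(.486,-.3775),yaw=-.484):
    # brown pixels on the grey floor, in tray coords: y of dowels along centre-ish line
    x=np.array([np.cos(yaw),np.sin(yaw)]); y=np.array([-x[1],x[0]])
    hsv=cv2.cvtColor(c['bgr'],cv2.COLOR_BGR2HSV); out={}
    for xt in (-.03,-.02,.03):
        ys=np.arange(-.045,.05,.001); X=[np.r_[np.array(P)+x*xt+y*(t+.046),z+.007*0] for t in ys]
        uv=proj(c,X).round().astype(int); out[xt]=''.join('#' if (0<=v<384 and 0<=u<512 and hsv[v,u,1]>80 and hsv[v,u,2]>60) else '.' for u,v in uv)
    for k in out: print(k,out[k])
E
python3 -c "
from h import *
s=st();intray(s);c=cam('wrist');save(c,'t11');traydowels(c)"
```

```text
t 24.725 p [ 0.5145 -0.3178  0.1185] yaw 1.0952 F [ 0.6 -0.6  0.7] T [-0.058 -0.073  0.004] g 0.261
tray x -0.0026 y 0.0201
-0.03 ####################..............................#############...........................#####
-0.02 ###################...............................#############............................####
0.03 ####################...............................############................................
```

View pics/t11.png

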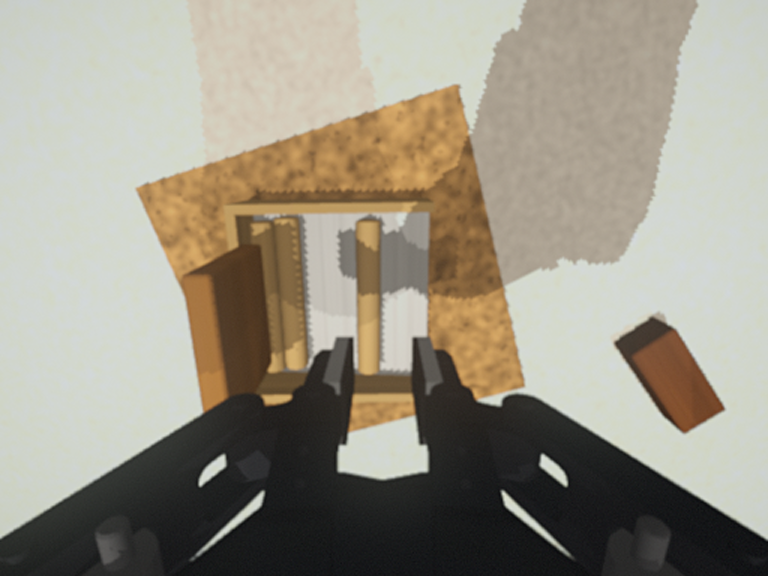

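Request:
move_arm([
  {"tx":0,"ty":0.03,"tz":0.05,"yaw":0,"fingers":0.6},
  {"tx":-0.01,"ty":0.09,"tz":0.05,"yaw":0.1,"fingers":0.6},
  {"tx":-0.02,"ty":0.15,"tz":0.05,"yaw":0.205,"fingers":0.6},
  {"tx":-0.03,"ty":0.21,"tz":0.05,"yaw":0.205,"fingers":0.6},
  {"tx":-0.04,"ty":0.265,"tz":0.05,"yaw":0.205,"fingers":0.6},
])

```text
time_s: 25.4
ee_pos: [0.4753, -0.0517, 0.1699]
orientation: [3.141, -0.001, 1.301]
contact_force: [1.4, 0.9, 0.6]
grip_width: 0.599
```

Request:
move_arm([
  {"tx":-0.012,"ty":0.06,"tz":0,"yaw":0,"fingers":0.6},
  {"tx":-0.024,"ty":0.12,"tz":0,"yaw":0,"fingers":0.6},
  {"tx":-0.026,"ty":0.135,"tz":0,"yaw":0,"fingers":0.6},
  {"tx":-0.026,"ty":0.135,"tz":0,"yaw":0,"fingers":0.6},
])

```text
time_s: 25.9
ee_pos: [0.4496, 0.0817, 0.1698]
orientation: [3.141, -0.0, 1.303]
contact_force: [-0.1, -1.2, 0.2]
grip_width: 0.598
```

```bash
python3 -c "
from h import *
st();dowels()"
```

```text
t 25.9 p [0.4496 0.0817 0.1698] yaw 1.3025 F [-0.1 -1.2  0.2] T [-0.046 -0.003  0.037] g 0.5975
(array([0.4491, 0.0815]), np.float64(0.092), 'jawyaw', np.float64(1.309))
```

Request:
move_arm([
  {"tx":-0.0005,"ty":0,"tz":-0.06,"yaw":0.004,"fingers":0.6},
  {"tx":-0.0005,"ty":0,"tz":-0.11,"yaw":0.004,"fingers":0.6},
  {"tx":-0.0005,"ty":0,"tz":-0.144,"yaw":0.004,"fingers":0.6},
  {"tx":-0.0005,"ty":0,"tz":-0.144,"yaw":0.004,"fingers":0.6},
  {"tx":-0.0005,"ty":0,"tz":-0.144,"yaw":0.004,"fingers":0.3},
])

```text
time_s: 26.58
ee_pos: [0.4494, 0.0786, 0.0254]
orientation: [-3.141, 0.001, 1.3]
contact_force: [-1.1, 0.1, -1.2]
grip_width: 0.401
```

Request:
move_arm([
  {"tx":0,"ty":0,"tz":0,"yaw":0,"fingers":0},
  {"tx":0,"ty":0,"tz":0,"yaw":0,"fingers":0},
  {"tx":0,"ty":0,"tz":0,"yaw":0,"fingers":0},
  {"tx":0,"ty":0,"tz":0.04,"yaw":0,"fingers":0},
  {"tx":0.01,"ty":-0.03,"tz":0.095,"yaw":0,"fingers":0},
])

```text
time_s: 27.2
ee_pos: [0.4572, 0.0529, 0.1199]
orientation: [-3.138, -0.0, 1.308]
contact_force: [2.3, -0.1, 0.4]
grip_width: 0.142
```

Request:
move_arm([
  {"tx":0.013,"ty":-0.06,"tz":0,"yaw":0,"fingers":0},
  {"tx":0.026,"ty":-0.12,"tz":0,"yaw":-0.1,"fingers":0},
  {"tx":0.04,"ty":-0.18,"tz":0,"yaw":-0.21,"fingers":0},
  {"tx":0.053,"ty":-0.24,"tz":0,"yaw":-0.21,"fingers":0},
  {"tx":0.067,"ty":-0.295,"tz":0,"yaw":-0.21,"fingers":0},
])

```text
time_s: 27.82
ee_pos: [0.5261, -0.2461, 0.12]
orientation: [3.141, 0.0, 1.093]
contact_force: [0.1, 1.1, -0.1]
grip_width: 0.141
```

Request:
move_arm([
  {"tx":0.004,"ty":-0.048,"tz":0,"yaw":0,"fingers":0},
  {"tx":0.004,"ty":-0.048,"tz":0,"yaw":0,"fingers":0},
])

```text
time_s: 28.08
ee_pos: [0.5287, -0.2979, 0.1198]
orientation: [3.14, 0.003, 1.086]
contact_force: [-0.4, 0.1, -0.4]
grip_width: 0.141
```

```bash
python3 -c "
from h import *
s=st();intray(s)"
```

```text
t 28.075 p [ 0.5287 -0.2979  0.1198] yaw 1.0857 F [-0.4  0.1 -0.4] T [ 0.004 -0.028  0.006] g 0.1408
tray x 0.0008 y 0.0443
```

Request:
move_arm([
  {"tx":0.0023,"ty":0.0045,"tz":-0.04,"yaw":0.003,"fingers":0},
  {"tx":0.0023,"ty":0.0045,"tz":-0.07,"yaw":0.003,"fingers":0},
  {"tx":0.0023,"ty":0.0045,"tz":-0.078,"yaw":0.003,"fingers":0},
  {"tx":0.0023,"ty":0.0045,"tz":-0.078,"yaw":0.003,"fingers":0},
  {"tx":-0.001,"ty":-0.002,"tz":-0.079,"yaw":0.003,"fingers":0},
])

```text
time_s: 28.7
ee_pos: [0.5304, -0.2938, 0.0423]
orientation: [3.139, -0.001, 1.098]
contact_force: [0.8, -0.1, -0.1]
grip_width: 0.139
```

Request:
move_arm([
  {"tx":-0.0035,"ty":-0.007,"tz":-0.0005,"yaw":0,"fingers":0},
  {"tx":-0.0075,"ty":-0.014,"tz":-0.001,"yaw":0,"fingers":0},
  {"tx":-0.0075,"ty":-0.014,"tz":-0.001,"yaw":0,"fingers":0},
  {"tx":-0.0075,"ty":-0.014,"tz":-0.001,"yaw":0,"fingers":0.26},
  {"tx":-0.0075,"ty":-0.014,"tz":-0.001,"yaw":0,"fingers":0.26},
])

```text
time_s: 29.32
ee_pos: [0.5217, -0.3076, 0.0399]
orientation: [3.142, -0.0, 1.097]
contact_force: [-0.5, 0.3, -0.7]
grip_width: 0.261
```

Request:
move_arm([
  {"tx":0,"ty":0,"tz":0.04,"yaw":0,"fingers":0.26},
  {"tx":0,"ty":0,"tz":0.1,"yaw":0,"fingers":1},
  {"tx":-0.01,"ty":-0.03,"tz":0.15,"yaw":-0.18,"fingers":1},
  {"tx":-0.02,"ty":-0.06,"tz":0.15,"yaw":-0.36,"fingers":1},
  {"tx":-0.025,"ty":-0.06,"tz":0.15,"yaw":-0.54,"fingers":1},
])

```text
time_s: 29.95
ee_pos: [0.4955, -0.3715, 0.1912]
orientation: [3.138, 0.0, 0.546]
contact_force: [0.6, 0.6, -0.1]
grip_width: 0.998
```

Request:
move_arm([
  {"tx":0,"ty":0,"tz":0,"yaw":-0.18,"fingers":1},
  {"tx":0,"ty":0,"tz":0,"yaw":-0.36,"fingers":1},
  {"tx":0,"ty":0,"tz":0,"yaw":-0.54,"fingers":1},
  {"tx":0,"ty":0,"tz":0,"yaw":-0.72,"fingers":1},
  {"tx":0,"ty":0,"tz":0,"yaw":-0.9,"fingers":1},
])

```text
time_s: 30.58
ee_pos: [0.4967, -0.3675, 0.1898]
orientation: [-3.141, 0.0, -0.349]
contact_force: [0.5, 0.9, -0.3]
grip_width: 1.001
```

Request:
move_arm([
  {"tx":0,"ty":0,"tz":-0.03,"yaw":-0.135,"fingers":1},
  {"tx":0,"ty":0,"tz":-0.03,"yaw":-0.135,"fingers":1},
])

```text
time_s: 30.82
ee_pos: [0.4953, -0.3662, 0.1577]
orientation: [-3.141, 0.005, -0.477]
contact_force: [-0.5, 0.4, 0.4]
grip_width: 0.997
```

```bash
python3 -c "
from h import *
s=st();intray(s);c=cam('wrist');save(c,'t12');np.save('t12.npy',c,allow_pickle=True)
print(proj(c,[[.486,-.3775,.093]])*1.5)"
```

```text
t 30.825 p [ 0.4953 -0.3662  0.1577] yaw -0.4767 F [-0.5  0.4  0.4] T [0.064 0.041 0.03 ] g 0.9973
tray x 0.0030 y -0.0317
[[377.14239605 346.70294176]]
```

View pics/t12.png

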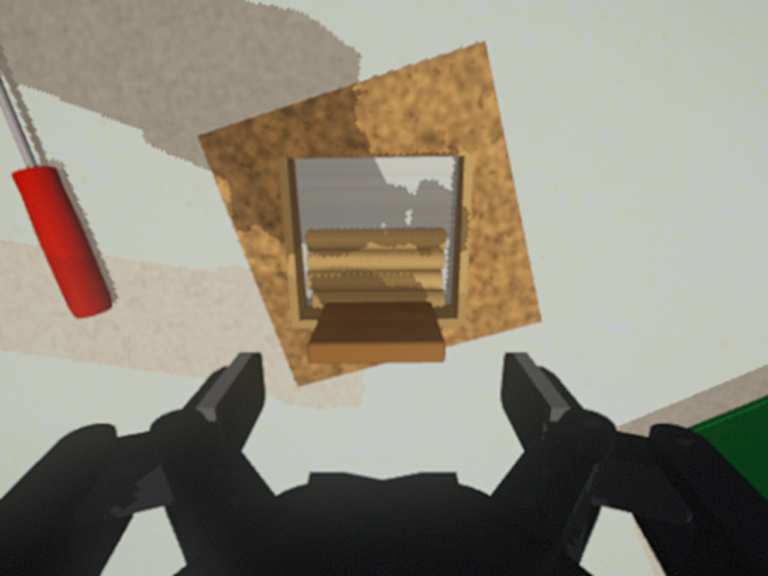

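Request:
move_arm([
  {"tx":0,"ty":0.04,"tz":0.04,"yaw":0,"fingers":1},
  {"tx":0,"ty":0.1,"tz":0.062,"yaw":0.1,"fingers":1},
  {"tx":0,"ty":0.16,"tz":0.062,"yaw":0.2,"fingers":1},
  {"tx":0,"ty":0.22,"tz":0.062,"yaw":0.3,"fingers":1},
  {"tx":0,"ty":0.28,"tz":0.062,"yaw":0.4,"fingers":1},
])

```text
time_s: 31.5
ee_pos: [0.4971, -0.0863, 0.2237]
orientation: [3.141, -0.003, -0.073]
contact_force: [1.1, -0.2, 0.2]
grip_width: 1.0
```

Request:
move_arm([
  {"tx":0,"ty":0.06,"tz":0,"yaw":0.1,"fingers":1},
  {"tx":0,"ty":0.12,"tz":0,"yaw":0.2,"fingers":1},
  {"tx":0,"ty":0.18,"tz":0,"yaw":0.3,"fingers":1},
  {"tx":0,"ty":0.24,"tz":0,"yaw":0.4,"fingers":1},
  {"tx":0,"ty":0.3,"tz":0,"yaw":0.4,"fingers":1},
])

```text
time_s: 32.12
ee_pos: [0.4972, 0.2139, 0.2236]
orientation: [3.141, -0.003, 0.324]
contact_force: [0.7, 0.3, -0.9]
grip_width: 1.001
```

Request:
move_arm([
  {"tx":-0.004,"ty":0.06,"tz":0,"yaw":0,"fingers":1},
  {"tx":-0.004,"ty":0.12,"tz":0,"yaw":0,"fingers":1},
  {"tx":-0.004,"ty":0.145,"tz":0,"yaw":0,"fingers":1},
  {"tx":-0.004,"ty":0.145,"tz":0,"yaw":0,"fingers":1},
])

```text
time_s: 32.62
ee_pos: [0.492, 0.3593, 0.2227]
orientation: [-3.141, -0.001, 0.326]
contact_force: [0.3, -0.9, -0.5]
grip_width: 1.002
```

```bash
python3 -c "
from h import *
s=st();c=cam('wrist');np.save('b1.npy',c,allow_pickle=True)
cv2.imwrite('pics/b1.png',cv2.resize(c['bgr'][40:300,120:400],None,fx=2.2,fy=2.2,interpolation=cv2.INTER_CUBIC))"
```

```text
t 32.625 p [0.492  0.3593 0.2227] yaw 0.3263 F [ 0.3 -0.9 -0.5] T [ 0.015 -0.047  0.002] g 1.0023
```

View pics/b1.png

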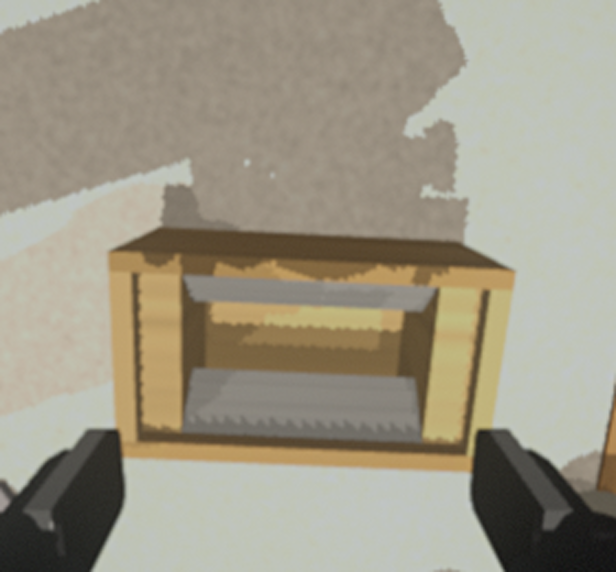

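```bash
python3 -c "
from h import *
c=np.load('b1.npy',allow_pickle=True).item()
def w(pts,z): return ray2z(c,np.array(pts)/2.2+[120,40],z)[:,:2]
a=w([(111,254),(513,270),(121,456),(493,471)],.095); print(a.round(4).tolist())
for i,j in ((0,1),(2,3),(0,2),(1,3)):
    d=a[j]-a[i]; print(i,j,np.linalg.norm(d).round(4),np.degrees(np.arctan2(d[1],d[0])).round(2))
# slot opening edges at ledge level: ledge inner edges and back/front top-of-cheek line
b=w([(184,276),(438,290),(186,430),(420,440)],.083); print('ledge inner',b.round(4).tolist(),b.mean(0))
r=w([(133,272),(488,290),(136,441),(466,453)],.095); print('recess',r.round(4).tolist(),r.mean(0), np.linalg.norm(r[1]-r[0]),np.linalg.norm(r[2]-r[0]))
"
```

```text
[[0.4076, 0.3652], [0.5699, 0.4129], [0.4341, 0.275], [0.6008, 0.323]]
0 1 0.1692 16.36
2 3 0.1734 16.04
0 2 0.094 -73.58
1 3 0.0951 -71.06
ledge inner [[0.4376, 0.363], [0.5468, 0.3932], [0.4587, 0.2911], [0.5669, 0.3221]] [0.50250947 0.34235349]
recess [[0.4182, 0.3607], [0.5634, 0.4016], [0.4388, 0.2847], [0.5851, 0.3275]] [0.50137491 0.34364796] 0.15081694846975888 0.07877112728522648
```

Request:
move_arm([
  {"tx":0,"ty":-0.06,"tz":0,"yaw":-0.1,"fingers":1},
  {"tx":0,"ty":-0.12,"tz":0,"yaw":-0.2,"fingers":1},
  {"tx":0,"ty":-0.18,"tz":0,"yaw":-0.3,"fingers":1},
  {"tx":0,"ty":-0.24,"tz":0,"yaw":-0.4,"fingers":1},
  {"tx":0,"ty":-0.3,"tz":0,"yaw":-0.5,"fingers":1},
])

```text
time_s: 33.3
ee_pos: [0.4919, 0.0522, 0.2226]
orientation: [3.141, -0.001, -0.185]
contact_force: [0.9, 0.1, -0.1]
grip_width: 1.002
```

Request:
move_arm([
  {"tx":0,"ty":-0.06,"tz":0,"yaw":-0.1,"fingers":1},
  {"tx":0,"ty":-0.12,"tz":0,"yaw":-0.2,"fingers":1},
  {"tx":0,"ty":-0.18,"tz":0,"yaw":-0.3,"fingers":1},
  {"tx":0,"ty":-0.24,"tz":0,"yaw":-0.306,"fingers":1},
  {"tx":0,"ty":-0.3,"tz":0,"yaw":-0.306,"fingers":1},
])

```text
time_s: 33.92
ee_pos: [0.4904, -0.2471, 0.2227]
orientation: [3.141, -0.001, -0.488]
contact_force: [0.7, 1.0, -0.1]
grip_width: 1.001
```

Request:
move_arm([
  {"tx":-0.007,"ty":-0.06,"tz":0,"yaw":0,"fingers":1},
  {"tx":-0.007,"ty":-0.12,"tz":0,"yaw":0,"fingers":1},
  {"tx":-0.007,"ty":-0.139,"tz":-0.03,"yaw":0,"fingers":1},
  {"tx":-0.007,"ty":-0.139,"tz":-0.065,"yaw":0,"fingers":1},
  {"tx":-0.007,"ty":-0.139,"tz":-0.065,"yaw":0,"fingers":1},
])

```text
time_s: 34.55
ee_pos: [0.4812, -0.3825, 0.1546]
orientation: [-3.142, 0.007, -0.488]
contact_force: [-0.1, -0.4, -0.3]
grip_width: 1.001
```

```bash
python3 -c "
from h import *
s=st()"
```

```text
t 34.55 p [ 0.4812 -0.3825  0.1546] yaw -0.4883 F [-0.1 -0.4 -0.3] T [ 0.031 -0.046 -0.053] g 1.0005
```

Request:
move_arm([
  {"tx":0.0037,"ty":0.0028,"tz":-0.02,"yaw":0.008,"fingers":1},
  {"tx":0.0037,"ty":0.0028,"tz":-0.05,"yaw":0.008,"fingers":1},
  {"tx":0.0037,"ty":0.0028,"tz":-0.0695,"yaw":0.008,"fingers":1},
  {"tx":0.0037,"ty":0.0028,"tz":-0.0695,"yaw":0.008,"fingers":1},
  {"tx":0.0037,"ty":0.0028,"tz":-0.0695,"yaw":0.008,"fingers":0.7},
])

```text
time_s: 35.17
ee_pos: [0.4892, -0.3795, 0.0882]
orientation: [3.141, -0.0, -0.477]
contact_force: [-2.9, 1.4, 11.7]
grip_width: 0.818
```

Request:
move_arm([
  {"tx":0,"ty":0,"tz":0,"yaw":0,"fingers":0.7},
  {"tx":0,"ty":0,"tz":0,"yaw":0,"fingers":0.7},
  {"tx":0,"ty":0,"tz":0,"yaw":0,"fingers":0.7},
  {"tx":0,"ty":0,"tz":0.01,"yaw":0,"fingers":0.7},
  {"tx":0,"ty":0,"tz":0.03,"yaw":0,"fingers":0.7},
], force=40)

```text
time_s: 35.8
ee_pos: [0.4884, -0.3784, 0.1171]
orientation: [-3.141, 0.003, -0.477]
contact_force: [0.1, 0.6, -2.4]
grip_width: 0.807
```

Request:
move_arm([
  {"tx":0,"ty":0,"tz":0.03,"yaw":0,"fingers":0.7},
  {"tx":0,"ty":0,"tz":0.07,"yaw":0,"fingers":0.7},
  {"tx":0,"ty":0,"tz":0.1,"yaw":0,"fingers":0.7},
  {"tx":0,"ty":0,"tz":0.1,"yaw":0,"fingers":0.7},
])

```text
time_s: 36.3
ee_pos: [0.4909, -0.3806, 0.2214]
orientation: [3.141, -0.007, -0.477]
contact_force: [-0.0, 0.5, -2.6]
grip_width: 0.81
```

```bash
python3 -c "
from h import *
s=st(); c=cam('wrist'); print(tilt(c,.084)); save(c,'t13')"
```

```text
t 36.3 p [ 0.4909 -0.3806  0.2214] yaw -0.477 F [-0.   0.5 -2.6] T [-0.033  0.011  0.027] g 0.8103
(np.float64(79.0), np.float64(3.0000000000000004), array([ 71.,  93., 115., 136., 167.]))
```

Request:
move_arm([
  {"tx":0.002,"ty":0.02,"tz":0,"yaw":0.04,"fingers":0.7},
  {"tx":0.005,"ty":0.055,"tz":0,"yaw":0.09,"fingers":0.7},
  {"tx":0.01,"ty":0.095,"tz":0,"yaw":0.15,"fingers":0.7},
  {"tx":0.015,"ty":0.14,"tz":0,"yaw":0.2,"fingers":0.7},
  {"tx":0.02,"ty":0.185,"tz":0,"yaw":0.25,"fingers":0.7},
])

```text
time_s: 36.98
ee_pos: [0.508, -0.1907, 0.2157]
orientation: [-3.141, 0.003, -0.222]
contact_force: [0.8, 0.3, -3.2]
grip_width: 0.808
```

Request:
move_arm([
  {"tx":0.004,"ty":0.05,"tz":0,"yaw":0.06,"fingers":0.7},
  {"tx":0.008,"ty":0.1,"tz":0,"yaw":0.12,"fingers":0.7},
  {"tx":0.012,"ty":0.15,"tz":0,"yaw":0.18,"fingers":0.7},
  {"tx":0.016,"ty":0.2,"tz":0,"yaw":0.24,"fingers":0.7},
  {"tx":0.02,"ty":0.25,"tz":0,"yaw":0.3,"fingers":0.7},
])

```text
time_s: 37.6
ee_pos: [0.5272, 0.0587, 0.2159]
orientation: [-3.141, 0.003, 0.078]
contact_force: [1.2, 0.2, -2.2]
grip_width: 0.807
```

Request:
move_arm([
  {"tx":0.004,"ty":0.042,"tz":0,"yaw":0.06,"fingers":0.7},
  {"tx":0.008,"ty":0.075,"tz":0,"yaw":0.11,"fingers":0.7},
  {"tx":0.012,"ty":0.1,"tz":0,"yaw":0.16,"fingers":0.7},
  {"tx":0.015,"ty":0.117,"tz":0,"yaw":0.2,"fingers":0.7},
  {"tx":0.017,"ty":0.126,"tz":0,"yaw":0.212,"fingers":0.7},
])

```text
time_s: 38.22
ee_pos: [0.546, 0.1823, 0.2169]
orientation: [3.141, 0.001, 0.286]
contact_force: [0.4, 0.8, -2.7]
grip_width: 0.81
```

Request:
move_arm([
  {"tx":0,"ty":0.003,"tz":-0.01,"yaw":0,"fingers":0.7},
  {"tx":0,"ty":0.003,"tz":-0.015,"yaw":0,"fingers":0.7},
])

```text
time_s: 38.48
ee_pos: [0.5457, 0.1835, 0.2012]
orientation: [3.141, 0.002, 0.284]
contact_force: [-0.8, 0.2, -3.4]
grip_width: 0.808
```

```bash
cat >> h.py <<'E'
C=np.array([.5023,.3437]); BY=.285
def inbox(s):
    x=np.array([np.cos(BY),np.sin(BY)]); y=np.array([-x[1],x[0]]); p=np.array(s['ee_pos'][:2])-C
    print('box X %.1f Y %.1f Z %.1f yawerr %.4f'%(p@x*1e3,p@y*1e3,s['ee_pos'][2]*1e3,s['orientation'][2]-BY))
E
python3 -c "
from h import *
s=st(); inbox(s); c=cam('wrist'); print(tilt(c,.086)); save(c,'t14');np.save('t14.npy',c,allow_pickle=True)"
```

```text
t 38.475 p [0.5457 0.1835 0.2012] yaw 0.2836 F [-0.8  0.2 -3.4] T [-0.053  0.034  0.032] g 0.8077
box X -3.4 Y -165.9 Z 201.2 yawerr -0.0014
(np.float64(67.0), np.float64(-2.0), array([ 72.,  94., 116., 137., 168.]))
```

View pics/t14.png

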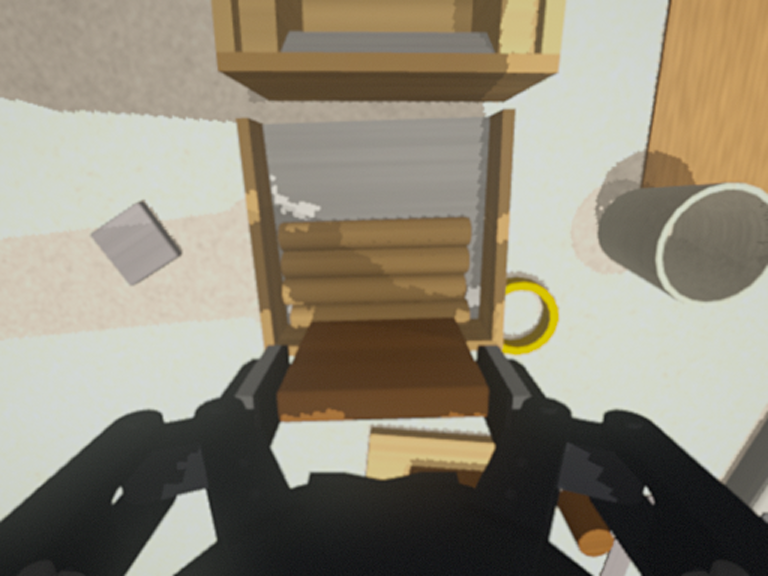

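Request:
move_arm([
  {"tx":0.0033,"ty":0.001,"tz":-0.015,"yaw":0.001,"fingers":0.7},
  {"tx":0.0033,"ty":0.001,"tz":-0.035,"yaw":0.001,"fingers":0.7},
  {"tx":0.0033,"ty":0.001,"tz":-0.0467,"yaw":0.001,"fingers":0.7},
  {"tx":0.0033,"ty":0.001,"tz":-0.0467,"yaw":0.001,"fingers":0.7},
])

```text
time_s: 39.02
ee_pos: [0.5487, 0.1852, 0.1542]
orientation: [3.141, 0.003, 0.286]
contact_force: [0.3, 0.7, -2.6]
grip_width: 0.808
```

Request:
move_arm([
  {"tx":-0.0025,"ty":0.009,"tz":0,"yaw":0,"fingers":0.7},
  {"tx":-0.0053,"ty":0.0182,"tz":0,"yaw":0,"fingers":0.7},
  {"tx":-0.0063,"ty":0.0215,"tz":0.002,"yaw":0,"fingers":0.7},
  {"tx":-0.0073,"ty":0.025,"tz":0.006,"yaw":0,"fingers":0.7},
  {"tx":-0.0073,"ty":0.025,"tz":0.006,"yaw":0,"fingers":0.7},
])

```text
time_s: 39.65
ee_pos: [0.5423, 0.2099, 0.1619]
orientation: [3.141, 0.0, 0.285]
contact_force: [0.9, -3.2, -2.5]
grip_width: 0.809
```

```bash
python3 -c "
from h import *
s=st(); inbox(s); c=cam('wrist'); print(tilt(c,.086)); save(c,'t15')"
```

```text
t 39.65 p [0.5423 0.2099 0.1619] yaw 0.2855 F [ 0.9 -3.2 -2.5] T [-1.022 -0.191 -0.2  ] g 0.8088
box X 0.7 Y -139.6 Z 161.9 yawerr 0.0005
(np.float64(84.0), np.float64(5.0), array([ 72.,  94., 116., 137., 168.]))
```

Request:
move_arm([
  {"tx":-0.0019,"ty":0.0063,"tz":0.009,"yaw":0,"fingers":0.7},
  {"tx":-0.0037,"ty":0.0126,"tz":0.016,"yaw":0,"fingers":0.7},
  {"tx":-0.0052,"ty":0.0179,"tz":0.02,"yaw":0,"fingers":0.7},
  {"tx":-0.0052,"ty":0.0179,"tz":0.02,"yaw":0,"fingers":0.7},
])

```text
time_s: 40.2
ee_pos: [0.5383, 0.2286, 0.1836]
orientation: [3.141, -0.003, 0.286]
contact_force: [1.0, -6.3, -0.2]
grip_width: 0.807
```

```bash
python3 -c "
from h import *
s=st(); inbox(s); c=cam('wrist'); print(tilt(c,.086)); save(c,'t16')"
```

```text
t 40.2 p [0.5383 0.2286 0.1836] yaw 0.286 F [ 1.  -6.3 -0.2] T [-1.486 -0.525 -0.095] g 0.8073
box X 2.2 Y -120.6 Z 183.6 yawerr 0.0010
(np.float64(221.0), np.float64(71.0), array([ 72.,  94., 116., 137., 168.]))
```

View pics/t16.png

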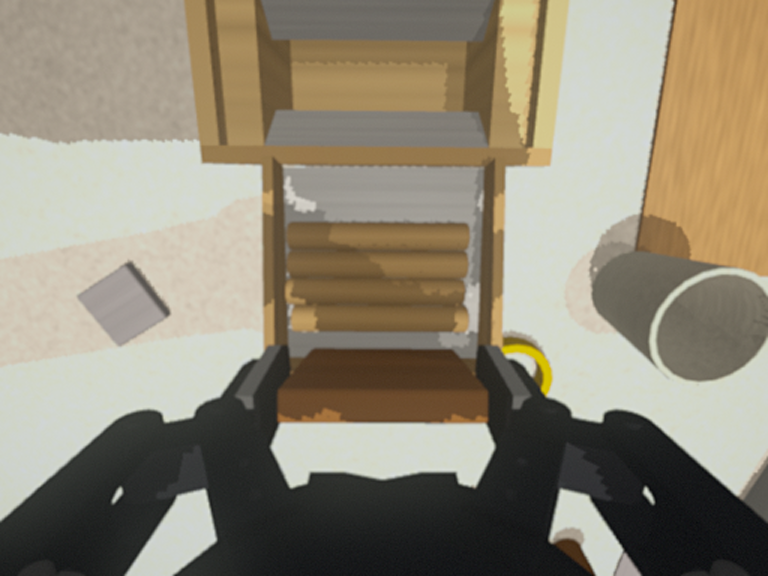

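Request:
move_arm([
  {"tx":-0.0025,"ty":0.0084,"tz":0.0063,"yaw":0,"fingers":0.7},
  {"tx":-0.0048,"ty":0.0163,"tz":0.0115,"yaw":0,"fingers":0.7},
  {"tx":-0.0072,"ty":0.0246,"tz":0.016,"yaw":0,"fingers":0.7},
  {"tx":-0.0072,"ty":0.0246,"tz":0.016,"yaw":0,"fingers":0.7},
])

```text
time_s: 40.75
ee_pos: [0.5306, 0.2542, 0.1995]
orientation: [-3.141, -0.003, 0.287]
contact_force: [1.4, -5.0, 2.5]
grip_width: 0.808
```

```bash
cat >> h.py <<'E'
def column(c,us=(210,230,253,280,300),v0=0,v1=260):
    hsv=cv2.cvtColor(c['bgr'],cv2.COLOR_BGR2HSV)
    for u in us:
        k=(hsv[v0:v1,u,1]>75).astype(int); e=np.flatnonzero(np.diff(k)); 
        print(u,' '.join(('W' if k[a+1] else 'g')+f'{a+1+v0}' for a in np.r_[-1,e]), )
E
python3 -c "
from h import *
s=st(); inbox(s); c=cam('wrist'); column(c); save(c,'t17')
import cv2
o=cv2.imread('pics/t16.png'); o=cv2.resize(o,(512,384)); print('prev'); column({'bgr':o})"
```

```text
t 40.75 p [0.5306 0.2542 0.1995] yaw 0.2872 F [ 1.4 -5.   2.5] T [-1.317 -0.417 -0.071] g 0.8076
box X 2.0 Y -93.9 Z 199.5 yawerr 0.0022
210 g0 W11 g28 W65 g106 W132 g211 W257
230 g0 W11 g28 W65 g107 W133 g212 W257
253 g0 W11 g29 W66 g107 W133 g212 W257
280 g0 W12 g29 W66 g107 W133 g212 W257
300 g0 W12 g29 W66 g107 W133 g212 W257
prev
210 g0 W27 g74 W97 g110 W148 g221 W233
230 g0 W27 g74 W98 g110 W149 g221 W233
253 g0 W27 g74 W98 g110 W149 g221 W233
280 g0 W27 g74 W98 g110 W149 g221 W233
300 g0 W28 g74 W98 g111 W149 g221 W233
```

View pics/t17.png

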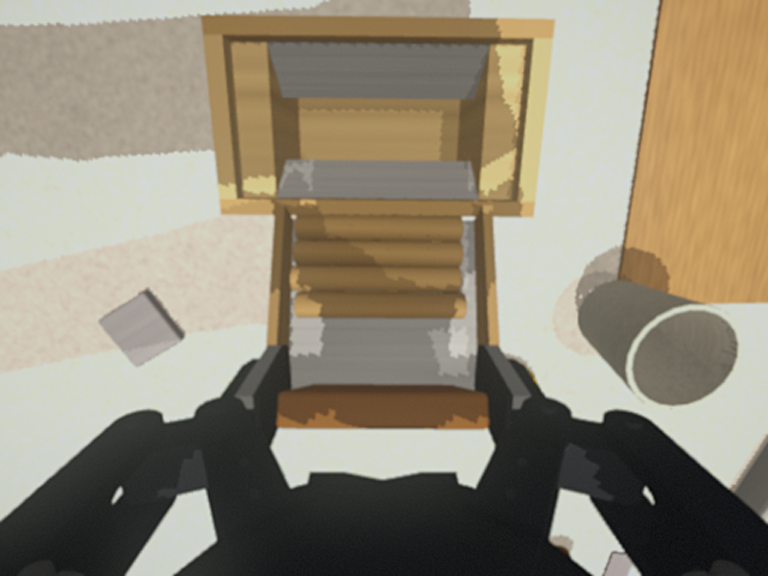

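Request:
move_arm([
  {"tx":-0.0038,"ty":0.013,"tz":0.0195,"yaw":0,"fingers":0.7},
  {"tx":-0.0067,"ty":0.023,"tz":0.027,"yaw":0,"fingers":0.7},
  {"tx":-0.0101,"ty":0.0345,"tz":0.027,"yaw":0,"fingers":0.7},
  {"tx":-0.0101,"ty":0.0345,"tz":0.027,"yaw":0,"fingers":0.7},
  {"tx":-0.0101,"ty":0.0345,"tz":0.027,"yaw":0,"fingers":0.7},
])

```text
time_s: 41.42
ee_pos: [0.5193, 0.2875, 0.2239]
orientation: [3.141, 0.001, 0.286]
contact_force: [-0.7, 0.8, -1.7]
grip_width: 0.809
```

```bash
python3 -c "
from h import *
s=st(); inbox(s); c=cam('wrist'); column(c); save(c,'t18')"
```

```text
t 41.425 p [0.5193 0.2875 0.2239] yaw 0.2864 F [-0.7  0.8 -1.7] T [-0.027  0.024 -0.017] g 0.8089
box X 0.5 Y -58.7 Z 223.9 yawerr 0.0014
210 g0 W68 g80 W106 g141 W256
230 g0 W68 g80 W106 g141 W256
253 g0 W69 g81 W106 g141 W257
280 g0 W69 g81 W107 g142 W257
300 g0 W69 g81 W107 g142 W257
```

```bash
python3 -c "
from h import *
for n in ['top']:
  c=cam(n)
  for r,a,k in wood_blobs(c,20,4000):
    w=ray2z(c,cv2.boxPoints(r),0.007); m=w.mean(0)[:2]
    if not(.3<m[0]<.8 and -.5<m[1]<.6): continue
    e=sorted([np.linalg.norm(w[1]-w[0]),np.linalg.norm(w[2]-w[1])]); print(np.round(r[0]),a,m.round(3),np.round(e,3))
"
```

```text
[170. 232.] 41.0 [0.447 0.304] [0.021 0.035]
[139. 213.] 32.5 [0.511 0.409] [0.03  0.031]
[132. 198.] 54.0 [0.563 0.436] [0.03  0.079]
[172. 202.] 571.0 [0.55  0.297] [0.078 0.155]
[360. 214.] 3027.0 [ 0.504 -0.339] [0.193 0.196]
[120. 189.] 57.0 [0.593 0.475] [0.046 0.103]
[314. 174.] 140.0 [ 0.644 -0.185] [0.029 0.072]
[257. 170.] 880.0 [0.657 0.008] [0.076 0.151]
```

Request:
move_arm([
  {"tx":0.005,"ty":-0.02,"tz":0.03,"yaw":0,"fingers":0.7},
  {"tx":0.01,"ty":-0.05,"tz":0.045,"yaw":-0.05,"fingers":0.7},
  {"tx":0.012,"ty":-0.1,"tz":0.045,"yaw":-0.1,"fingers":0.7},
  {"tx":0.012,"ty":-0.15,"tz":0.045,"yaw":-0.18,"fingers":0.7},
  {"tx":0.012,"ty":-0.2,"tz":0.045,"yaw":-0.25,"fingers":0.7},
], force=60)

```text
time_s: 42.15
ee_pos: [0.5315, 0.084, 0.2698]
orientation: [3.141, -0.0, 0.029]
contact_force: [0.1, -0.4, -1.8]
grip_width: 0.798
```

Request:
move_arm([
  {"tx":0,"ty":-0.05,"tz":0,"yaw":-0.06,"fingers":0.7},
  {"tx":0,"ty":-0.1,"tz":0,"yaw":-0.12,"fingers":0.7},
  {"tx":0,"ty":-0.15,"tz":0,"yaw":-0.18,"fingers":0.7},
  {"tx":-0.005,"ty":-0.2,"tz":0,"yaw":-0.24,"fingers":0.7},
  {"tx":-0.01,"ty":-0.25,"tz":0,"yaw":-0.3,"fingers":0.7},
])

```text
time_s: 42.78
ee_pos: [0.5203, -0.1657, 0.2698]
orientation: [3.141, -0.0, -0.27]
contact_force: [0.3, 0.3, -0.6]
grip_width: 0.804
```

Request:
move_arm([
  {"tx":0,"ty":-0.05,"tz":0,"yaw":-0.06,"fingers":0.7},
  {"tx":-0.004,"ty":-0.1,"tz":-0.02,"yaw":-0.12,"fingers":0.7},
  {"tx":-0.004,"ty":-0.14,"tz":-0.06,"yaw":-0.18,"fingers":0.7},
  {"tx":-0.004,"ty":-0.154,"tz":-0.1,"yaw":-0.216,"fingers":0.7},
  {"tx":-0.004,"ty":-0.154,"tz":-0.1,"yaw":-0.216,"fingers":0.7},
])

```text
time_s: 43.4
ee_pos: [0.5133, -0.3179, 0.1663]
orientation: [3.14, 0.007, -0.486]
contact_force: [-0.3, 0.6, -2.4]
grip_width: 0.802
```

```bash
python3 -c "
from h import *
s=st(); intray(s,(.4849,-.3797),-.48); c=cam('wrist'); column(c); save(c,'t19')"
```

```text
t 43.4 p [ 0.5133 -0.3179  0.1663] yaw -0.486 F [-0.3  0.6 -2.4] T [ 0.065  0.025 -0.01 ] g 0.8016
tray x -0.0034 y 0.0219
210 g0 W123 g146 W256
230 g0 W117 g146 W256
253 g0 W109 g146 W256
280 g0 W101 g146 W257
300 W0 g19 W95 g146 W257
```

Request:
move_arm([
  {"tx":0.0044,"ty":0.001,"tz":-0.02,"yaw":0.006,"fingers":0.7},
  {"tx":0.0044,"ty":0.001,"tz":-0.035,"yaw":0.006,"fingers":0.7},
  {"tx":-0.001,"ty":-0.009,"tz":-0.04,"yaw":0.006,"fingers":0.7},
  {"tx":-0.0062,"ty":-0.0193,"tz":-0.0453,"yaw":0.006,"fingers":0.7},
  {"tx":-0.0062,"ty":-0.0193,"tz":-0.0453,"yaw":0.006,"fingers":0.7},
], force=25)

```text
time_s: 44.08
ee_pos: [0.51, -0.3377, 0.1243]
orientation: [3.14, 0.0, -0.477]
contact_force: [-0.9, 0.5, -1.8]
grip_width: 0.802
```

```bash
python3 -c "
from h import *
s=st(); intray(s,(.4849,-.3797),-.48); c=cam('wrist'); column(c); save(c,'t20')"
```

```text
t 44.075 p [ 0.51   -0.3377  0.1243] yaw -0.4772 F [-0.9  0.5 -1.8] T [ 0.047  0.005 -0.028] g 0.8024
tray x 0.0029 y 0.0028
210 g0 W96 g146 W256
230 g0 W90 g145 W256
253 g0 W83 g146 W256
280 g0 W74 g146 W257
300 g0 W68 g146 W257
```

Request:
move_arm([
  {"tx":-0.0018,"ty":-0.0035,"tz":-0.006,"yaw":0,"fingers":0.7},
  {"tx":-0.006,"ty":-0.0115,"tz":-0.012,"yaw":0,"fingers":0.7},
  {"tx":-0.0115,"ty":-0.0222,"tz":-0.019,"yaw":0,"fingers":0.7},
  {"tx":-0.0171,"ty":-0.0328,"tz":-0.026,"yaw":0,"fingers":0.7},
  {"tx":-0.0171,"ty":-0.0328,"tz":-0.026,"yaw":0,"fingers":0.7},
])

```text
time_s: 44.75
ee_pos: [0.4944, -0.3716, 0.1002]
orientation: [3.14, -0.004, -0.477]
contact_force: [-4.0, -2.4, 8.9]
grip_width: 0.804
```

```bash
python3 -c "
from h import *
s=st(); intray(s,(.4849,-.3797),-.48); c=cam('wrist'); column(c); save(c,'t21')"
```

```text
t 44.75 p [ 0.4944 -0.3716  0.1002] yaw -0.4769 F [-4.  -2.4  8.9] T [-0.288  0.585 -0.153] g 0.8042
tray x 0.0047 y -0.0345
210 g0 W37 g102 W228
230 g0 W30 g102 W228
253 g0 W22 g102 W228
280 g0 W13 g102 W228
300 g0 W6 g102 W228
```

Request:
move_arm([
  {"tx":-0.003,"ty":-0.006,"tz":-0.006,"yaw":0,"fingers":0.7},
  {"tx":-0.006,"ty":-0.01,"tz":-0.011,"yaw":0,"fingers":0.7},
  {"tx":-0.006,"ty":-0.01,"tz":-0.0135,"yaw":0,"fingers":0.7},
  {"tx":-0.006,"ty":-0.01,"tz":-0.0135,"yaw":0,"fingers":0.7},
])

```text
time_s: 45.3
ee_pos: [0.4887, -0.3833, 0.0883]
orientation: [3.137, -0.006, -0.477]
contact_force: [-4.1, -5.3, 12.5]
grip_width: 0.8
```

```bash
python3 -c "
from h import *
s=st(); intray(s,(.4849,-.3797),-.48); c=cam('wrist'); column(c); save(c,'t22')"
```

```text
t 45.3 p [ 0.4887 -0.3833  0.0883] yaw -0.4769 F [-4.1 -5.3 12.5] T [-0.649  0.908 -0.066] g 0.8004
tray x 0.0050 y -0.0474
210 g0 W8 g83 W217
230 g0 W2 g83 W217
253 W0 g83 W217
280 W0 g83 W217
300 W0 g83 W217
```

Request:
move_arm([
  {"tx":0,"ty":0,"tz":0.002,"yaw":0,"fingers":0.86},
  {"tx":0,"ty":0,"tz":0.002,"yaw":0,"fingers":0.95},
  {"tx":0,"ty":0,"tz":0.002,"yaw":0,"fingers":1},
  {"tx":0,"ty":0,"tz":0.03,"yaw":0,"fingers":1},
  {"tx":0,"ty":0,"tz":0.07,"yaw":0,"fingers":1},
])

```text
time_s: 45.98
ee_pos: [0.4875, -0.377, 0.1538]
orientation: [-3.141, 0.004, -0.473]
contact_force: [0.2, 0.2, 0.1]
grip_width: 1.002
```

```bash
python3 -c "
from h import *
s=st(); c=cam('wrist'); np.save('t23.npy',c,allow_pickle=True); save(c,'t23')
column(c,us=(200,230,253,280,300),v1=300)
hsv=cv2.cvtColor(c['bgr'],cv2.COLOR_BGR2HSV); m=cv2.inRange(hsv,(0,0,60),(180,65,255)); n,l,stt,ce=cv2.connectedComponentsWithStats(m)
i=l[150,253]; k=cv2.findContours((l==i).astype(np.uint8),cv2.RETR_EXTERNAL,cv2.CHAIN_APPROX_NONE)[0][0]; a=cv2.approxPolyDP(k,5,True)[:,0]; print(a.tolist()); print('world@lip',ray2z(c,a,.014)[:,:2].round(4).tolist())
"
```

```text
t 45.975 p [ 0.4875 -0.377   0.1538] yaw -0.4733 F [0.2 0.2 0.1] T [ 0.002 -0.052  0.036] g 1.0017
200 g0 W51 g248
230 g0 W41 g97 W196 g241
253 g0 W34 g96 W196 g236
280 g0 W25 g97 W196 g236
300 g0 W19 g97 W199 g236
[[204, 98], [211, 197], [308, 197], [316, 98]]
world@lip [[0.4835, -0.2816], [0.4421, -0.3669], [0.5293, -0.4115], [0.5743, -0.3282]]
```

Request:
move_arm([
  {"tx":0,"ty":0.01,"tz":0.06,"yaw":-0.1,"fingers":1},
  {"tx":0.025,"ty":0.06,"tz":0.066,"yaw":-0.25,"fingers":1},
  {"tx":0.05,"ty":0.115,"tz":0.066,"yaw":-0.4,"fingers":1},
  {"tx":0.075,"ty":0.17,"tz":0.066,"yaw":-0.55,"fingers":1},
  {"tx":0.1,"ty":0.225,"tz":0.066,"yaw":-0.7,"fingers":1},
])

```text
time_s: 46.65
ee_pos: [0.589, -0.1511, 0.2206]
orientation: [-3.141, 0.0, -1.178]
contact_force: [-0.2, -0.1, 0.6]
grip_width: 1.003
```

Request:
move_arm([
  {"tx":0.025,"ty":0.055,"tz":0,"yaw":-0.15,"fingers":1},
  {"tx":0.05,"ty":0.11,"tz":0,"yaw":-0.2,"fingers":0.8},
  {"tx":0.07,"ty":0.16,"tz":0,"yaw":-0.2,"fingers":0.6},
  {"tx":0.07,"ty":0.16,"tz":0,"yaw":-0.2,"fingers":0.6},
])

```text
time_s: 47.15
ee_pos: [0.6593, 0.0153, 0.2196]
orientation: [-3.141, 0.004, -1.363]
contact_force: [-0.2, -0.4, -0.1]
grip_width: 0.6
```

```bash
cat >> h.py <<'E'
def cover(c,zs=.012,zt=.040):
    # slab (light plywood) and bar (dark brown) rectangles
    hsv=cv2.cvtColor(c['bgr'],cv2.COLOR_BGR2HSV)
    for nm,lo,hi,z,a0 in (('slab',(8,50,60),(30,255,255),zs,2000),('bar',(0,120,20),(16,255,150),zt,300)):
        m=cv2.inRange(hsv,lo,hi); cs=cv2.findContours(m,cv2.RETR_EXTERNAL,cv2.CHAIN_APPROX_NONE)[0]
        for k in cs:
            if cv2.contourArea(k)<a0: continue
            b=cv2.boxPoints(cv2.minAreaRect(k)); w=ray2z(c,b,z); e=sorted([(w[1]-w[0]),(w[2]-w[1])],key=np.linalg.norm)
            print(nm,b.mean(0).round(),w.mean(0)[:2].round(4),np.round([np.linalg.norm(x) for x in e],3),'ang',round(np.arctan2(e[1][1],e[1][0])%np.pi,3))
E
python3 -c "
from h import *
s=st(); c=cam('wrist'); np.save('c1.npy',c,allow_pickle=True); save(c,'c1'); cover(c)"
```

```text
t 47.15 p [0.6593 0.0153 0.2196] yaw -1.3632 F [-0.2 -0.4 -0.1] T [-0.025  0.006  0.014] g 0.6
slab [469. 282.] [ 0.5633 -0.3165] [0.088 0.148] ang 1.382
slab [ 26. 246.] [0.4813 0.3017] [0.065 0.249] ang 3.08
slab [131. 142.] [0.663  0.1695] [0.065 0.069] ang 1.775
slab [262. 170.] [0.6576 0.0063] [0.072 0.149] ang 0.247
bar [450. 290.] [ 0.5629 -0.2648] [0.042 0.075] ang 2.009
bar [405. 215.] [ 0.6487 -0.169 ] [0.025 0.066] ang 0.174
bar [262. 178.] [0.6587 0.0077] [0.014 0.069] ang 0.221
bar [294.  54.] [0.7912 0.0029] [0.03 0.03] ang 0.261
```

Request:
move_arm([
  {"tx":-0.001,"ty":-0.008,"tz":-0.05,"yaw":0.012,"fingers":0.6},
  {"tx":-0.001,"ty":-0.008,"tz":-0.11,"yaw":0.012,"fingers":0.6},
  {"tx":-0.001,"ty":-0.008,"tz":-0.16,"yaw":0.012,"fingers":0.6},
  {"tx":-0.001,"ty":-0.008,"tz":-0.179,"yaw":0.012,"fingers":0.6},
  {"tx":-0.001,"ty":-0.008,"tz":-0.179,"yaw":0.012,"fingers":0.5},
])

```text
time_s: 47.82
ee_pos: [0.6565, -0.0025, 0.0411]
orientation: [3.139, -0.0, -1.363]
contact_force: [-0.0, 0.7, 0.6]
grip_width: 0.498
```

Request:
move_arm([
  {"tx":0,"ty":0,"tz":0,"yaw":0,"fingers":0},
  {"tx":0,"ty":0,"tz":0,"yaw":0,"fingers":0},
  {"tx":0,"ty":0,"tz":0,"yaw":0,"fingers":0},
  {"tx":0,"ty":0,"tz":0,"yaw":0,"fingers":0},
  {"tx":0,"ty":0,"tz":0.02,"yaw":0,"fingers":0},
], force=60)

```text
time_s: 48.45
ee_pos: [0.6565, -0.0012, 0.0621]
orientation: [3.14, 0.0, -1.362]
contact_force: [-0.1, 0.6, -1.2]
grip_width: 0.172
```

Request:
move_arm([
  {"tx":0,"ty":0,"tz":0.05,"yaw":0,"fingers":0},
  {"tx":0,"ty":0,"tz":0.1,"yaw":0,"fingers":0},
  {"tx":0,"ty":0,"tz":0.14,"yaw":0,"fingers":0},
  {"tx":0,"ty":0,"tz":0.14,"yaw":0,"fingers":0},
])

```text
time_s: 48.95
ee_pos: [0.6602, -0.0018, 0.2079]
orientation: [-3.132, -0.001, -1.362]
contact_force: [-0.7, 0.3, -2.1]
grip_width: 0.174
```

```bash
python3 -c "
from h import *
s=st(); c=cam('wrist'); np.save('c2.npy',c,allow_pickle=True); save(c,'c2')
zb=s['ee_pos'][2]-.040
cover(c,zb+.012,zb+.04); column(c,us=(180,200,220,240,253,280,300,320),v1=384)
hsv=cv2.cvtColor(c['bgr'],cv2.COLOR_BGR2HSV)
for v in (100,130,150,170): 
  k=(hsv[v,:,1]>75).astype(int); print(v,np.flatnonzero(np.diff(k)))
"
```

```text
t 48.95 p [ 0.6602 -0.0018  0.2079] yaw -1.3623 F [-0.7  0.3 -2.1] T [ 0.01  -0.005 -0.062] g 0.1737
slab [464. 290.] [ 0.6493 -0.1426] [0.045 0.074] ang 1.38
slab [112. 142.] [0.6982 0.0854] [0.03  0.032] ang 1.775
slab [254. 212.] [ 6.676e-01 -1.000e-04] [0.071 0.135] ang 0.277
bar [442. 298.] [ 0.6585 -0.1026] [0.017 0.036] ang 2.162
bar [395. 218.] [ 0.6957 -0.0628] [0.01  0.027] ang 0.173
bar [254. 242.] [ 6.673e-01 -4.000e-04] [0.014 0.071] ang 0.192
180 g0
200 g0 W105 g268 W364 g365 W372 g373
220 g0 W105 g235 W381 g383
240 g0 W105 g318
253 g0 W105 g321 W323 g324 W373 g374
280 g0 W33 g72 W105 g227 W304 g305
300 g0 W105 g258 W381 g382
320 g0 W105 g140 W142 g143 W381 g382
100 []
130 [ 81  96 123 136 187 320]
150 [ 83  98 128 140 189 319]
170 [110 115 190 318]
```

```bash
python3 -c "
from h import *
c=np.load('c2.npy',allow_pickle=True).item()
T=np.array(c['T_tool_cam']); print('k1',c['k1'])
def tool(uv,z):
    n=cv2.undistortPoints(np.array([[uv]],float),np.array(c['K']),c['dist'])[0,0]; d=T[:3,:3]@np.r_[n,1]; return T[:3,3]+d*((z-T[2,3])/d[2])
g=cv2.cvtColor(c['bgr'],cv2.COLOR_BGR2HSV)[:,:,1].astype(float)
for u in (205,230,254,280,305):
    col=g[90:120,u]; 
    i=np.argmax(np.diff(col)); a,b=col[i-2],col[i+3]; h=(a+b)/2; j=np.flatnonzero((col[:-1]<h)&(col[1:]>=h))[0]; v=90+j+(h-col[j])/(col[j+1]-col[j])+.0
    print(u,round(v,2),tool((u,v),.029).round(4), tool((u,v),.041).round(4))
for v in (115,130,150,170):
    k=np.flatnonzero(np.diff((g[v]>75).astype(int))); k=k[(k>170)&(k<340)]; print(v,k,[tool((x+.5,v),.029)[:2].round(4) for x in k])
"

```

```text
k1 -0.011515731783322583
205 103.89 [-0.0257 -0.0749  0.029 ] [-0.0278 -0.0752  0.041 ]
230 103.67 [-0.0126 -0.075   0.029 ] [-0.0137 -0.0753  0.041 ]
254 103.69 [-0.0001 -0.075   0.029 ] [-0.0001 -0.0753  0.041 ]
280 103.78 [ 0.0135 -0.0749  0.029 ] [ 0.0145 -0.0753  0.041 ]
305 103.85 [ 0.0265 -0.0749  0.029 ] [ 0.0287 -0.0752  0.041 ]
115 [186 321] [array([-0.0358, -0.0693]), array([ 0.0355, -0.0693])]
130 [187 320] [array([-0.0358, -0.0616]), array([ 0.0355, -0.0615])]
150 [189 319] [array([-0.0354, -0.0509]), array([ 0.0357, -0.0508])]
170 [190 318] [array([-0.0356, -0.0397]), array([ 0.0359, -0.0397])]
```

Request:
move_arm([
  {"tx":-0.025,"ty":0.035,"tz":0,"yaw":0,"fingers":0},
  {"tx":-0.055,"ty":0.08,"tz":0,"yaw":0.02,"fingers":0},
  {"tx":-0.085,"ty":0.125,"tz":0,"yaw":0.04,"fingers":0},
  {"tx":-0.115,"ty":0.17,"tz":0,"yaw":0.06,"fingers":0},
  {"tx":-0.145,"ty":0.215,"tz":0,"yaw":0.076,"fingers":0},
])

```text
time_s: 49.62
ee_pos: [0.5101, 0.2146, 0.2007]
orientation: [3.139, -0.0, -1.285]
contact_force: [1.2, 0.3, -0.1]
grip_width: 0.172
```

Request:
move_arm([
  {"tx":-0.03,"ty":0.045,"tz":0,"yaw":0,"fingers":0},
  {"tx":-0.06,"ty":0.085,"tz":0,"yaw":0,"fingers":0},
  {"tx":-0.08,"ty":0.111,"tz":0,"yaw":0,"fingers":0},
  {"tx":-0.08,"ty":0.111,"tz":0,"yaw":0,"fingers":0},
  {"tx":-0.08,"ty":0.111,"tz":0,"yaw":0,"fingers":0},
])

```text
time_s: 50.25
ee_pos: [0.4321, 0.3236, 0.2011]
orientation: [3.14, -0.001, -1.286]
contact_force: [0.4, 0.2, -1.3]
grip_width: 0.175
```

```bash
python3 -c "
from h import *
s=st(); inbox(s); c=cam('wrist'); np.save('c3.npy',c,allow_pickle=True); save(c,'c3')
a=cv2.imread('pics/t18.png')
A=cv2.resize(a[0:420,150:620],(268,240)); B=cv2.resize(c['bgr'][0:300,100:412],None,fx=2,fy=2,interpolation=cv2.INTER_CUBIC)[:600,:530]
print(B.shape); M=np.zeros((600,798,3),np.uint8); M[:,:530]=cv2.resize(c['bgr'][0:300,120:385],(530,600),interpolation=cv2.INTER_CUBIC); M[:240,530:798]=A
t=cam('top'); M[250:560,530:798]=cv2.resize(t['bgr'][150:260,110:205],(268,310),interpolation=cv2.INTER_CUBIC)
cv2.imwrite('pics/c3m.png',M)"
```

```text
t 50.25 p [0.4321 0.3236 0.2011] yaw -1.2862 F [ 0.4  0.2 -1.3] T [-0.043 -0.014  0.021] g 0.1753
box X -73.0 Y 0.5 Z 201.1 yawerr -1.5712
(600, 530, 3)
```

View pics/c3m.png

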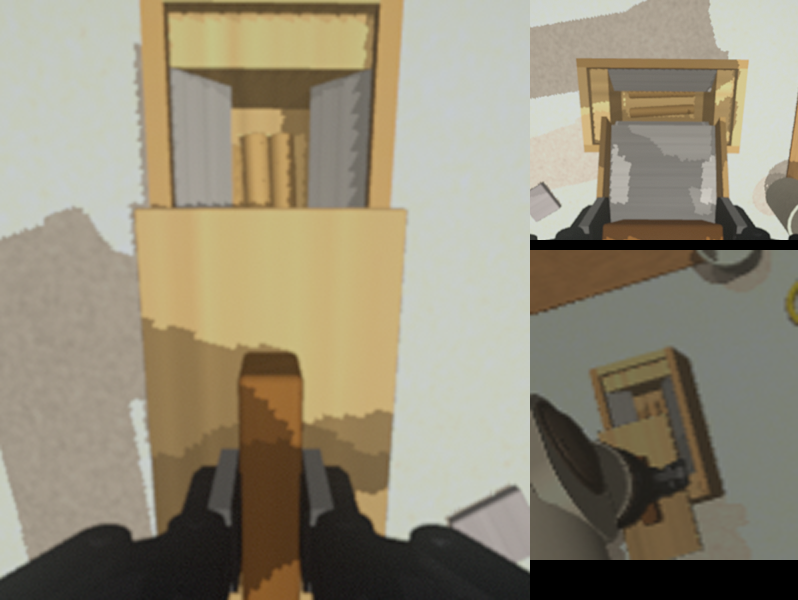

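```bash
cat > m.py <<'E'
from h import *
import sys
c=np.load(sys.argv[1],allow_pickle=True).item(); Zt=float(sys.argv[2])  # TCP height
T=np.array(c['T_tool_cam'])
def tool(uv,zw):
    z=Zt-zw; n=cv2.undistortPoints(np.array([[uv]],float),np.array(c['K']),c['dist'])[0,0]; d=T[:3,:3]@np.r_[n,1]; return (T[:3,3]+d*((z-T[2,3])/d[2]))[:2]
hsv=cv2.cvtColor(c['bgr'],cv2.COLOR_BGR2HSV); S=hsv[:,:,1].astype(int); V=hsv[:,:,2].astype(int)
L=[];Rr=[]
for v in (4,20,40,60,80,95):
    k=np.flatnonzero(S[v,150:360]>75)+150; a,b=tool((k[0]-.0,v),.095),tool((k[-1]+1.,v),.095); L.append(a);Rr.append(b)
    print(v,k[0],k[-1],a.round(4),b.round(4),'mid',((a+b)/2).round(4),'w',(b-a)[0].round(4))
L=np.array(L);Rr=np.array(Rr)
for P in (L,Rr): f=np.polyfit(P[:,1],P[:,0],1); print('slope',f[0])
for u in (215,235,255,275,295): print(u,'V',V[0:14,u].tolist(),' ledge',V[28:42,u].tolist())
for v in (20,50,80): print(v,V[v,186:212].tolist(),V[v,300:326].tolist())
E
python3 m.py c3.npy .2011
```

```text
4 190 320 [-0.0468 -0.1465] [ 0.0485 -0.1464] mid [ 0.0008 -0.1465] w 0.0953
20 191 319 [-0.0468 -0.1362] [ 0.0484 -0.1361] mid [ 0.0008 -0.1361] w 0.0952
40 191 318 [-0.0476 -0.1229] [ 0.0485 -0.1228] mid [ 0.0004 -0.1228] w 0.0961
60 192 317 [-0.0477 -0.1091] [ 0.0486 -0.109 ] mid [ 0.0004 -0.1091] w 0.0963
80 193 315 [-0.0479 -0.0948] [ 0.048  -0.0948] mid [ 0.     -0.0948] w 0.0958
95 194 314 [-0.0478 -0.0837] [ 0.0478 -0.0837] mid [ 0.     -0.0837] w 0.0956
slope -0.018175130869988634
slope -0.009662970047803726
215 V [161, 114, 93, 93, 95, 109, 157, 191, 194, 195, 197, 197, 197, 197]  ledge [199, 198, 199, 200, 197, 172, 123, 92, 101, 128, 146, 153, 160, 162]
235 V [178, 122, 91, 96, 95, 104, 141, 175, 186, 190, 194, 197, 197, 198]  ledge [198, 198, 199, 200, 197, 171, 121, 93, 94, 95, 97, 97, 99, 98]
255 V [177, 124, 93, 96, 96, 104, 136, 176, 195, 196, 196, 197, 196, 197]  ledge [198, 198, 198, 199, 198, 182, 137, 102, 97, 99, 98, 97, 98, 99]
275 V [181, 135, 99, 94, 98, 102, 132, 174, 195, 198, 197, 197, 197, 197]  ledge [198, 198, 198, 199, 200, 192, 147, 101, 93, 95, 96, 9
[... 251 characters left out ...]
110, 144, 185, 198, 199, 197, 198, 197, 197] [197, 196, 182, 164, 158, 155, 124, 86, 110, 171, 193, 195, 194, 194, 194, 194, 194, 194, 194, 194, 195, 198, 202, 201, 201, 200]
50 [203, 201, 189, 166, 155, 166, 183, 193, 194, 193, 194, 193, 194, 193, 194, 194, 185, 152, 106, 113, 144, 159, 160, 159, 161, 160] [111, 112, 112, 112, 105, 87, 96, 148, 188, 195, 194, 194, 194, 194, 194, 194, 194, 194, 194, 197, 203, 202, 202, 201, 202, 202]
80 [203, 204, 205, 203, 186, 163, 160, 179, 192, 195, 194, 195, 193, 194, 194, 195, 195, 193, 164, 113, 111, 143, 160, 165, 163, 164] [114, 115, 111, 96, 87, 127, 183, 197, 196, 196, 195, 196, 195, 195, 195, 196, 196, 197, 204, 203, 203, 203, 203, 203, 202, 203]
```

```bash
cat >> m.py <<'E'
print('end wall top',tool((255,1.0),.095),'wall foot',tool((255,6.2),.083),'ledge edge',tool((255,34.0),.083))
print('cover far edge now @', [tool((255,v),Zt-.0315).round(4) for v in (103.5,104.5)])
g=S[90:125,255]; print(g.tolist(), V[90:125,255].tolist())
E
python3 m.py c3.npy .2011 | tail -3
```

```text
end wall top [ 0.00045109 -0.14828301] wall foot [ 0.00045864 -0.14895495] ledge edge [ 0.00045146 -0.12980852]
cover far edge now @ [array([ 0.0004, -0.0751]), array([ 0.0004, -0.0746])]
[131, 128, 127, 129, 129, 131, 131, 129, 130, 130, 128, 132, 133, 125, 112, 102, 93, 94, 95, 94, 94, 94, 95, 95, 97, 94, 95, 95, 93, 95, 95, 94, 96, 95, 95] [128, 129, 131, 132, 132, 132, 132, 130, 129, 135, 136, 126, 117, 135, 175, 200, 202, 201, 201, 201, 201, 200, 201, 201, 200, 201, 201, 201, 202, 201, 201, 201, 202, 201, 201]
```

Request:
move_arm([
  {"tx":0.02,"ty":0.006,"tz":0,"yaw":-0.006,"fingers":0},
  {"tx":0.045,"ty":0.013,"tz":-0.01,"yaw":-0.006,"fingers":0},
  {"tx":0.062,"ty":0.018,"tz":-0.03,"yaw":-0.006,"fingers":0},
  {"tx":0.0682,"ty":0.0197,"tz":-0.05,"yaw":-0.006,"fingers":0},
  {"tx":0.0682,"ty":0.0197,"tz":-0.055,"yaw":-0.006,"fingers":0},
])

```text
time_s: 50.98
ee_pos: [0.4998, 0.3426, 0.1447]
orientation: [3.138, -0.002, -1.294]
contact_force: [-0.4, -0.3, -1.4]
grip_width: 0.174
```

Request:
move_arm([
  {"tx":0,"ty":0,"tz":0,"yaw":0,"fingers":0},
  {"tx":0,"ty":0,"tz":0,"yaw":0,"fingers":0},
  {"tx":0,"ty":0,"tz":0,"yaw":0,"fingers":0},
])

```text
time_s: 51.35
ee_pos: [0.5007, 0.3447, 0.1478]
orientation: [-3.14, 0.001, -1.292]
contact_force: [-0.2, -0.3, -1.8]
grip_width: 0.173
```

```bash
python3 -c "
from h import *
s=st(); p0=np.array([.4321,.3236]); print('target',p0+[.0682,.0197],'err',np.array(s['ee_pos'][:2])-p0-[.0682,.0197]); c=cam('wrist'); np.save('c4.npy',c,allow_pickle=True); save(c,'c4')
hsv=cv2.cvtColor(c['bgr'],cv2.COLOR_BGR2HSV)
V=hsv[:,:,2].astype(int);S=hsv[:,:,1].astype(int)
for u in (225,255,285): print(u,list(zip(V[60:110,u].tolist(),S[60:110,u].tolist())))
for v in (115,140,170): 
  print(v,'L',V[v,165:200].tolist()); print('   R',V[v,308:345].tolist()); k=np.flatnonzero(S[v,140:370]>75)+140; print(k[0],k[-1])
"
```

```text
t 51.35 p [0.5007 0.3447 0.1478] yaw -1.2916 F [-0.2 -0.3 -1.8] T [0.043 0.023 0.011] g 0.1732
target [0.5003 0.3433] err [0.00036113 0.00144015]
225 [(202, 14), (202, 16), (202, 16), (203, 14), (202, 11), (203, 9), (202, 8), (203, 8), (202, 9), (202, 11), (203, 14), (203, 18), (203, 19), (203, 20), (202, 18), (203, 18), (203, 14), (203, 11), (202, 9), (203, 9), (203, 11), (203, 13), (203, 14), (204, 16), (203, 20), (199, 38), (199, 77), (200, 88), (200, 88), (199, 87), (200, 85), (200, 87), (199, 86), (200, 87), (200, 85), (200, 87), (200, 85), (199, 87), (200, 87), (201, 88), (201, 86), (189, 92), (154, 99), (138, 113), (168, 112), (198, 103), (202, 95), (201, 94), (200, 96), (200, 94)]
255 [(202, 11), (203, 11), (203, 11), (202, 10), (203, 11), (203, 13), (202, 13), (203, 13), (203, 13), (203, 15), (203, 18), (203, 18), (203, 18), (203, 18), (203, 18), (202, 18), (203, 16), (203, 15), (203, 15), (203, 16), (203, 16), (203, 18), (203, 18), (204, 18), (202, 20), (199, 38), (200, 76), (200, 88), (200, 85), (200, 85), (200, 85), (200, 87), (200, 87), (201, 86), (200, 87), (200, 87), (
[... 1159 characters left out ...]
 162, 161, 159, 161, 171, 186, 193, 194, 193, 194, 195, 193, 186, 182, 192, 201, 201, 201, 201, 201, 201, 201, 201, 201]
   R [201, 201, 201, 201, 201, 201, 202, 201, 201, 201, 202, 201, 195, 183, 189, 196, 197, 197, 197, 196, 197, 197, 196, 197, 196, 199, 202, 204, 204, 204, 203, 203, 203, 203, 204, 204, 203]
181 332
170 L [165, 165, 165, 162, 160, 159, 157, 157, 159, 161, 162, 163, 164, 163, 162, 163, 164, 160, 148, 138, 137, 138, 138, 137, 138, 134, 136, 143, 145, 146, 145, 145, 146, 148, 147]
   R [202, 201, 201, 201, 202, 201, 202, 202, 202, 201, 195, 184, 188, 195, 196, 197, 196, 196, 196, 195, 196, 196, 197, 199, 204, 204, 204, 204, 204, 204, 204, 204, 204, 204, 204, 204, 204]
183 330
```

```bash
cat > m2.py <<'E'
exec(open('m.py').read().split("hsv=")[0])
ct=Zt-.031  # slab top height
for v,bl,br,cl,cr in ((115,178.5,335.0,187.8,321.8),(140,180.3,333.3,189.3,320.6),(170,183,331,190.8,318.8)):
    B=(tool((bl,v),.095)+tool((br,v),.095))/2; K=(tool((cl,v),ct)+tool((cr,v),ct))/2
    print(v,'box mid',B.round(4),'w',(tool((br,v),.095)-tool((bl,v),.095))[0].round(4),'cover mid',K.round(4),'w',(tool((cr,v),ct)-tool((cl,v),ct))[0].round(4))
print('box outer end',tool((255,85.6),.095),'-> centre y',tool((255,85.6),.095)[1]+.086)
print('cover far edge',tool((255,104.2),ct),'-> centre y',tool((255,104.2),ct)[1]+.074)
E
python3 m2.py c4.npy .1478
```

```text
115 box mid [ 0.0015 -0.069 ] w 0.0961 cover mid [ 0.0003 -0.0693] w 0.0717
140 box mid [ 0.0015 -0.0539] w 0.0963 cover mid [ 0.0003 -0.056 ] w 0.0721
170 box mid [ 0.0017 -0.0346] w 0.0961 cover mid [ 0.0003 -0.0392] w 0.0725
box outer end [ 0.00039825 -0.08591812] -> centre y 8.188267425034146e-05
cover far edge [ 0.00038081 -0.074752  ] -> centre y -0.0007519962441716183
```

Request:
move_arm([
  {"tx":-0.0006,"ty":-0.0015,"tz":0,"yaw":0,"fingers":0},
  {"tx":-0.0006,"ty":-0.0015,"tz":-0.006,"yaw":0,"fingers":0},
  {"tx":-0.0006,"ty":-0.0015,"tz":-0.01,"yaw":0,"fingers":0},
  {"tx":-0.0006,"ty":-0.0015,"tz":-0.013,"yaw":0,"fingers":0},
  {"tx":-0.0006,"ty":-0.0015,"tz":-0.016,"yaw":0,"fingers":0},
])

```text
time_s: 52.02
ee_pos: [0.4999, 0.3428, 0.1305]
orientation: [3.141, -0.0, -1.292]
contact_force: [-0.3, 0.8, -1.4]
grip_width: 0.175
```

```bash
python3 -c "
from h import *
st()"
```

```text
t 52.025 p [0.4999 0.3428 0.1305] yaw -1.2919 F [-0.3  0.8 -1.4] T [ 0.004 -0.     0.025] g 0.175
```

Request:
move_arm([
  {"tx":0,"ty":0,"tz":-0.003,"yaw":0,"fingers":0},
  {"tx":0,"ty":0,"tz":-0.005,"yaw":0,"fingers":0},
  {"tx":0,"ty":0,"tz":-0.007,"yaw":0,"fingers":0},
  {"tx":0,"ty":0,"tz":-0.007,"yaw":0,"fingers":0},
])

```text
time_s: 52.52
ee_pos: [0.5, 0.3429, 0.1276]
orientation: [3.142, 0.001, -1.292]
contact_force: [-11.4, -6.0, 25.8]
grip_width: 0.173
```

```bash
python3 -c "
from h import *
s=st(); c=cam('wrist'); np.save('c5.npy',c,allow_pickle=True)
hsv=cv2.cvtColor(c['bgr'],cv2.COLOR_BGR2HSV);V=hsv[:,:,2].astype(int)
for u in (225,255,285): print(u,V[70:115,u].tolist())
for v in (115,140,170): print(v,'L',V[v,165:200].tolist(),'R',V[v,308:350].tolist())"
```

```text
t 52.525 p [0.5    0.3429 0.1276] yaw -1.2921 F [-11.4  -6.   25.8] T [-1.349  1.984  0.006] g 0.173
225 [207, 206, 207, 207, 206, 206, 207, 207, 205, 203, 204, 204, 204, 204, 204, 204, 204, 205, 204, 205, 205, 204, 204, 205, 204, 205, 205, 198, 175, 168, 193, 198, 197, 194, 193, 203, 206, 204, 204, 205, 204, 205, 205, 205, 205]
255 [207, 208, 207, 207, 208, 207, 207, 208, 206, 204, 204, 204, 204, 204, 204, 204, 204, 205, 204, 204, 204, 205, 204, 204, 205, 205, 205, 197, 174, 168, 198, 203, 188, 166, 182, 203, 206, 206, 205, 205, 205, 205, 205, 205, 205]
285 [207, 207, 208, 207, 207, 207, 208, 207, 206, 204, 204, 204, 204, 203, 204, 204, 204, 204, 204, 204, 204, 204, 204, 204, 204, 205, 206, 199, 170, 152, 183, 200, 202, 196, 189, 201, 205, 205, 205, 206, 205, 205, 205, 206, 205]
115 L [183, 197, 199, 198, 199, 198, 199, 199, 198, 199, 199, 199, 199, 200, 201, 197, 168, 118, 103, 106, 113, 142, 177, 197, 205, 206, 206, 205, 205, 205, 204, 205, 205, 205, 205] R [205, 205, 205, 205, 205, 205, 205, 205, 205, 205, 205, 205, 206, 207, 200, 153, 102, 87, 116, 171, 198, 203, 201, 201, 201, 
[... 167 characters left out ...]
198, 199, 188, 156, 115, 106, 106, 105, 127, 171, 198, 206, 206, 205, 205, 205, 205, 205, 205, 204] R [206, 206, 206, 205, 205, 206, 206, 205, 206, 205, 207, 208, 203, 166, 113, 89, 111, 167, 196, 202, 202, 201, 201, 200, 201, 201, 200, 200, 202, 201, 201, 201, 202, 203, 208, 208, 208, 208, 208, 208, 208, 208]
170 L [162, 164, 165, 166, 165, 157, 144, 139, 141, 141, 140, 141, 141, 140, 140, 140, 141, 139, 142, 138, 118, 93, 86, 88, 86, 95, 127, 146, 149, 148, 150, 150, 150, 151, 152] R [205, 206, 206, 206, 206, 206, 206, 205, 206, 208, 203, 164, 110, 86, 114, 173, 196, 201, 199, 200, 199, 200, 199, 199, 199, 199, 200, 200, 199, 200, 202, 207, 209, 208, 208, 208, 209, 208, 208, 208, 208, 208]
```

Request:
move_arm([
  {"tx":0.0008,"ty":0.0008,"tz":0.005,"yaw":0,"fingers":0},
  {"tx":0.0008,"ty":0.0008,"tz":0.005,"yaw":0,"fingers":0},
  {"tx":0.0008,"ty":0.0008,"tz":0.0035,"yaw":0,"fingers":0},
  {"tx":0.0008,"ty":0.0008,"tz":0.003,"yaw":0,"fingers":0},
  {"tx":0.0008,"ty":0.0008,"tz":0.003,"yaw":0,"fingers":0},
])

```text
time_s: 53.2
ee_pos: [0.5008, 0.3437, 0.1276]
orientation: [3.141, 0.0, -1.292]
contact_force: [-3.9, -1.3, 10.1]
grip_width: 0.173
```

```bash
python3 -c "
from h import *
st()"
```

```text
t 53.2 p [0.5008 0.3437 0.1276] yaw -1.2919 F [-3.9 -1.3 10.1] T [-0.362  0.571  0.03 ] g 0.1733
```

Request:
move_arm([
  {"tx":0,"ty":0,"tz":0.001,"yaw":0,"fingers":0.3},
  {"tx":0,"ty":0,"tz":0.001,"yaw":0,"fingers":0.5},
  {"tx":0,"ty":0,"tz":0.001,"yaw":0,"fingers":0.5},
  {"tx":0,"ty":0,"tz":0.05,"yaw":0,"fingers":0.6},
  {"tx":0,"ty":0,"tz":0.1,"yaw":0,"fingers":0.6},
])

```text
time_s: 53.82
ee_pos: [0.5003, 0.3432, 0.2269]
orientation: [3.14, -0.001, -1.292]
contact_force: [0.8, 0.2, 0.5]
grip_width: 0.598
```

Request:
move_arm([
  {"tx":0,"ty":0,"tz":0.02,"yaw":0,"fingers":0.6},
  {"tx":0,"ty":0,"tz":0.02,"yaw":0,"fingers":0.6},
  {"tx":0,"ty":0,"tz":0.02,"yaw":0,"fingers":0.6},
])

```text
time_s: 54.2
ee_pos: [0.5, 0.3433, 0.2454]
orientation: [3.14, -0.001, -1.292]
contact_force: [-0.5, 0.1, 0.1]
grip_width: 0.598
```

```bash
python3 -c "
from h import *
s=st(); c=cam('wrist'); np.save('c6.npy',c,allow_pickle=True); save(c,'c6'); print(proj(c,[[.5023,.3437,.095]]))
hsv=cv2.cvtColor(c['bgr'],cv2.COLOR_BGR2HSV);V=hsv[:,:,2].astype(int);S=hsv[:,:,1].astype(int)
for u in (225,255,285): print(u,V[80:135,u].tolist())
for v in (140,170,200): print(v,'L',V[v,190:225].tolist(),'R',V[v,290:325].tolist())"
```

```text
t 54.2 p [0.5    0.3433 0.2454] yaw -1.2918 F [-0.5  0.1  0.1] T [0.003 0.039 0.028] g 0.5977
[[254.71308164 180.65582078]]
225 [190, 190, 191, 191, 191, 191, 190, 191, 191, 191, 191, 190, 191, 188, 187, 188, 188, 187, 187, 188, 188, 189, 188, 182, 175, 170, 167, 184, 189, 189, 189, 188, 189, 189, 188, 189, 188, 189, 188, 189, 189, 189, 189, 189, 188, 189, 188, 190, 189, 188, 189, 188, 189, 188, 188]
255 [191, 192, 191, 190, 191, 191, 191, 190, 191, 191, 191, 191, 190, 188, 188, 188, 187, 188, 188, 188, 188, 188, 187, 183, 175, 172, 170, 186, 189, 189, 188, 189, 188, 188, 188, 188, 189, 188, 188, 188, 188, 189, 188, 188, 188, 188, 188, 188, 188, 187, 189, 189, 189, 188, 188]
285 [191, 191, 191, 191, 191, 190, 191, 191, 191, 191, 191, 192, 191, 187, 187, 187, 188, 188, 189, 188, 188, 188, 187, 182, 173, 167, 167, 186, 190, 189, 189, 189, 188, 190, 188, 189, 189, 188, 189, 189, 189, 189, 189, 189, 189, 189, 190, 189, 189, 189, 188, 188, 189, 188, 189]
140 L [149, 146, 146, 147, 148, 149, 150, 149, 148, 148, 148, 146, 148, 149, 149, 153, 168, 180, 180, 181, 181, 182, 182, 182, 170, 134,
[... 239 characters left out ...]
, 154, 154, 152, 152, 150, 151, 152, 154, 153, 151, 149, 151, 153, 154, 154, 148, 135, 129, 128, 127, 127, 127, 129, 126, 104, 86, 98, 123, 134, 136, 135, 136, 139] R [174, 133, 99, 137, 174, 184, 185, 183, 183, 184, 185, 185, 186, 192, 192, 192, 192, 192, 191, 192, 192, 191, 192, 192, 191, 191, 192, 192, 192, 192, 192, 192, 191, 192, 193]
200 L [190, 191, 191, 191, 191, 191, 191, 190, 190, 191, 191, 191, 192, 189, 170, 154, 150, 153, 148, 128, 113, 110, 121, 139, 156, 174, 180, 154, 108, 105, 151, 172, 173, 174, 175] R [113, 95, 141, 171, 181, 184, 184, 184, 179, 172, 177, 185, 189, 188, 190, 191, 192, 191, 192, 191, 192, 192, 191, 191, 192, 191, 191, 192, 192, 191, 191, 192, 192, 191, 192]
```

Request:
move_arm([
  {"tx":0.02,"ty":0.006,"tz":-0.03,"yaw":0,"fingers":0},
  {"tx":0.0286,"ty":0.0086,"tz":-0.07,"yaw":0,"fingers":0},
  {"tx":0.0286,"ty":0.0086,"tz":-0.09,"yaw":0,"fingers":0},
  {"tx":0.0286,"ty":0.0086,"tz":-0.09,"yaw":0,"fingers":0},
  {"tx":0.0286,"ty":0.0086,"tz":-0.094,"yaw":0,"fingers":0},
])

```text
time_s: 54.88
ee_pos: [0.5299, 0.3528, 0.154]
orientation: [-3.14, 0.001, -1.292]
contact_force: [-0.1, 0.1, -0.5]
grip_width: 0.002
```

Request:
move_arm([
  {"tx":0,"ty":0,"tz":-0.002,"yaw":0,"fingers":0},
  {"tx":0,"ty":0,"tz":-0.002,"yaw":0,"fingers":0},
])

```text
time_s: 55.12
ee_pos: [0.5296, 0.3526, 0.1518]
orientation: [-3.14, 0.001, -1.292]
contact_force: [0.3, 0.4, -0.1]
grip_width: 0.001
```

Request:
move_arm([
  {"tx":0,"ty":0,"tz":-0.002,"yaw":0,"fingers":0},
  {"tx":0,"ty":0,"tz":-0.002,"yaw":0,"fingers":0},
])

```text
time_s: 55.38
ee_pos: [0.5293, 0.3523, 0.1489]
orientation: [-3.142, 0.0, -1.292]
contact_force: [-0.4, 0.6, -0.0]
grip_width: 0.002
```

Request:
move_arm([
  {"tx":0,"ty":0,"tz":-0.0015,"yaw":0,"fingers":0},
  {"tx":0,"ty":0,"tz":-0.0015,"yaw":0,"fingers":0},
])

```text
time_s: 55.62
ee_pos: [0.5295, 0.3523, 0.1482]
orientation: [-3.141, 0.0, -1.292]
contact_force: [-1.9, -1.7, 5.0]
grip_width: 0.004
```

Request:
move_arm([
  {"tx":0,"ty":0,"tz":-0.0015,"yaw":0,"fingers":0},
  {"tx":0,"ty":0,"tz":-0.0015,"yaw":0,"fingers":0},
])

```text
time_s: 55.88
ee_pos: [0.5295, 0.3524, 0.1481]
orientation: [-3.141, 0.001, -1.292]
contact_force: [-5.7, -2.9, 13.9]
grip_width: -0.001
```

Request:
move_arm([
  {"tx":0,"ty":0,"tz":0.012,"yaw":0,"fingers":0},
  {"tx":-0.0538,"ty":-0.0158,"tz":0.012,"yaw":0,"fingers":0},
  {"tx":-0.0538,"ty":-0.0158,"tz":0.008,"yaw":0,"fingers":0},
  {"tx":-0.0538,"ty":-0.0158,"tz":0.004,"yaw":0,"fingers":0},
  {"tx":-0.0538,"ty":-0.0158,"tz":0.004,"yaw":0,"fingers":0},
])

```text
time_s: 56.5
ee_pos: [0.4768, 0.3368, 0.15]
orientation: [-3.14, -0.0, -1.292]
contact_force: [0.0, 0.0, -0.4]
grip_width: -0.004
```

Request:
move_arm([
  {"tx":0,"ty":0,"tz":-0.002,"yaw":0,"fingers":0},
  {"tx":0,"ty":0,"tz":-0.002,"yaw":0,"fingers":0},
])

```text
time_s: 56.75
ee_pos: [0.4767, 0.3367, 0.1482]
orientation: [-3.14, 0.0, -1.292]
contact_force: [0.7, 1.3, 1.9]
grip_width: -0.003
```

Request:
move_arm([
  {"tx":0,"ty":0,"tz":-0.0015,"yaw":0,"fingers":0},
  {"tx":0,"ty":0,"tz":-0.0015,"yaw":0,"fingers":0},
])

```text
time_s: 57.0
ee_pos: [0.4767, 0.3367, 0.1481]
orientation: [-3.14, 0.001, -1.292]
contact_force: [-1.2, -2.2, 11.0]
grip_width: -0.002
```

Request:
move_arm([
  {"tx":0,"ty":0,"tz":0.04,"yaw":0,"fingers":0},
  {"tx":0,"ty":0,"tz":0.1,"yaw":0,"fingers":0},
  {"tx":-0.03,"ty":0.05,"tz":0.15,"yaw":0,"fingers":0},
  {"tx":-0.06,"ty":0.1,"tz":0.15,"yaw":0,"fingers":0},
  {"tx":-0.09,"ty":0.15,"tz":0.15,"yaw":0,"fingers":0},
])

```text
time_s: 57.62
ee_pos: [0.3871, 0.4856, 0.2981]
orientation: [-3.139, 0.002, -1.293]
contact_force: [1.0, 1.3, 0.3]
grip_width: -0.004
```

Request:
move_arm([
  {"tx":-0.04,"ty":0.04,"tz":0,"yaw":0,"fingers":0},
  {"tx":-0.08,"ty":0.08,"tz":0,"yaw":0,"fingers":0},
  {"tx":-0.1,"ty":0.1,"tz":0,"yaw":0,"fingers":0},
  {"tx":-0.1,"ty":0.1,"tz":0,"yaw":0,"fingers":0},
])

```text
time_s: 58.12
ee_pos: [0.2836, 0.586, 0.2955]
orientation: [3.14, 0.0, -1.286]
contact_force: [0.7, 0.4, -0.2]
grip_width: -0.001
```

```bash
python3 -c "
from h import *
st()
c=cam('top'); a=cv2.resize(cv2.imread('pics/top0.png'),(512,384),interpolation=cv2.INTER_AREA)
d=cv2.absdiff(a,c['bgr']).max(2); m=cv2.morphologyEx((d>40).astype(np.uint8),cv2.MORPH_OPEN,np.ones((2,2)))
n,l,s,ce=cv2.connectedComponentsWithStats(m)
for i in range(1,n):
    if s[i,4]>12: print(s[i].tolist(),ray2z(c,ce[i],.007)[0,:2].round(3))
for r,ar,k in wood_blobs(c,20,4000):
    w=ray2z(c,cv2.boxPoints(r),.007); mm=w.mean(0)[:2]
    if .3<mm[0]<.8 and -.5<mm[1]<.6: print('wood',ar,mm.round(3),np.round(sorted([np.linalg.norm(w[1]-w[0]),np.linalg.norm(w[2]-w[1])]),3))
# tray floor blob
hsv=cv2.cvtColor(c['bgr'],cv2.COLOR_BGR2HSV); mk=cv2.inRange(hsv,(0,0,60),(180,70,255))[185:250,325:395]; n,l,s,ce=cv2.connectedComponentsWithStats(mk)
print([(s[i].tolist(),ray2z(c,ce[i]+[325,185],.010)[0,:2].round(3).tolist()) for i in range(1,n) if s[i,4]>100])
"
```

```text
t 58.125 p [0.2836 0.586  0.2955] yaw -1.2862 F [ 0.7  0.4 -0.2] T [-0.059  0.006  0.031] g -0.0014
[245, 149, 28, 45, 842] [0.653 0.005]
[273, 193, 10, 25, 95] [ 0.535 -0.059]
[145, 196, 23, 34, 122] [0.532 0.346]
[343, 197, 18, 34, 118] [ 0.497 -0.305]
[357, 196, 7, 5, 16] [ 0.559 -0.341]
[232, 198, 9, 26, 98] [0.518 0.082]
[150, 204, 7, 22, 56] [0.507 0.36 ]
[371, 204, 9, 8, 26] [ 0.528 -0.394]
[376, 207, 11, 23, 61] [ 0.49  -0.411]
[365, 214, 6, 11, 22] [ 0.487 -0.364]
[232, 220, 10, 26, 97] [0.444 0.079]
[274, 226, 9, 27, 102] [ 0.422 -0.059]
[363, 231, 7, 4, 18] [ 0.442 -0.358]
[0, 272, 104, 49, 2500] [0.23  0.732]
[44, 317, 3, 5, 13] [0.162 0.709]
[52, 324, 41, 20, 449] [0.113 0.628]
[0, 331, 48, 31, 848] [0.073 0.78 ]
[196, 346, 23, 9, 98] [0.066 0.172]
[147, 359, 61, 25, 480] [-0.004  0.278]
[0, 361, 37, 23, 499] [-0.014  0.798]
[123, 369, 28, 10, 127] [-0.008  0.398]
wood 1639.0 [0.506 0.362] [0.112 0.194]
wood 3024.0 [ 0.504 -0.339] [0.193 0.195]
wood 132.5 [ 0.644 -0.185] [0.029 0.072]
wood 33.0 [0.658 0.17 ] [0.058 0.059]
[([0, 0, 70, 65, 1481], [0.477, -0.331]), ([19, 9, 38, 39, 794], [0.508, -0.346])]
```

```bash
python3 -c "
from plant import bot
print(bot.close_job())"
```

```text
the job is handed in; nothing more can be done
None
```

The job is done and handed in at about 58 s of the 210 s allowed.

**What I did**
- I laid all four dowels in the tray and carried it to the slot box by the two ends of its handle plate, not across its thickness as you advised. The tool cannot tilt, and this grip let the tray turn like a hinge.
- I turned the dowels in line with the slot and pressed the tray's front against the box's near wall. That tipped it to roughly 35°, with the wall holding the dowels back.
- Then I slid the tray up and over the wall edge, and the dowels rolled into the slot together.
- I levelled the tray on its mat, released it there, and fitted the cover.

**Last checks**
- **Dowels:** after tipping, the tray floor was clear and the wrist picture showed the dowels inside the box. I could pick out three clearly and a fourth less certainly. The final top view showed none on the bench.
- **Tray:** it stands upright and empty on the mat, about 1 cm behind where it started. The front edge measured the full 102 mm at the height expected for a flat tray.
- **Cover:** pressing down on each end of the grip bar gave contact at the same tool height, 148 mm, which is the height for fully seated. The side gaps were about equal, and the end gap I could see was about 3 mm and even across.
- **Other objects:** the start and end top views differ only at the dowels, cover, box, tray and arm.

**What disagreed**
- While fitting the cover, contact came about 3.5 mm higher than the height it was gripped at. The later press test showed the cover had slipped in the grip and was not sitting high.
- My first box position from the top camera was about 8 mm off the wrist-camera one. I used the wrist-camera values.

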